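# Bring small tubs into the quarantine case through its entry lock

### The arm

A 7-joint arm with a two-finger parallel gripper is mounted at the origin on the work surface. World frame = base frame: x ahead of the robot, y to its left, z up, the work surface at z = 0. Lengths are in m, angles in rad, forces in N, time in s.
With the tool pointing down it reaches from about 0.4 to 0.85 m from the base axis. Payload 10.4 kg.
Tool frame: the origin (TCP) lies midway between the tips of the shut fingers; the grasp point (between the pads) lies 19 mm behind it (r.grasp_offset is the distance from the TCP to the grasp point, in m); z points along the fingers, y is the line along which they close (so a half turn about z gives the same grasp; the last joint's range is limited). The gripper opens to 87 mm and grips with 3 to 60 N. Pads are 19 mm wide; open, the fingers measure 117 mm over their backs; the gripper's body (75 mm by 190 mm) begins 51 mm behind the grasp point.
Start: joints at [1.23, 0.332, -0.065, 1.46, 0.022, 1.35, -0.088], TCP at [0.195, -0.594, 0.223] pointing down, gripper open.
Joint ranges: [-2.6, 2.6], [-0.5, 2.12], [-1.47, 1.34], [0.16, 2.42], [-1.27, 4.41], [0.06, 2.06], [-2.6, 2.6]. Speed limits (rad/s): [2.22, 2.22, 2.79, 2.79, 3.14, 3.14, 3.14].

### API

Orientations are given as a unit quaternion [x, y, z, w].
In Python, from bench import r gives the robot as it stands.
- The arm moves only by the tool drive_tool, never from a script. Its argument "moves" is a list that holds one entry, the list of rows, each a list of 7 numbers: the shift along the tool's x, y, z in m, then the turn, a rotation vector about the tool's x, y, z in rad, then the opening, from 0 (shut) to 1 (fully open). In form: [[[tx, ty, tz, ax, ay, az, jaw], ...]]. A call has 1 to 10 rows; each row shifts and turns the commanded pose from where the row before left it, along the tool's axes as they then stand; what a row does not reach is not made up. A row lasts 1/10 s, in which the tool goes at most 50 mm and 8.59 degrees, less where a joint would pass 70% of its speed; a pose out of reach is approached as far as the arm can. A call is refused whole if a number of a shift passes 0.05 or a number of a turn 0.15, either way. A call with a gripper value outside its range is refused whole. The fingers move at their own pace and stop on an object; "squeeze" is the grip in N (left out, the last holds). Time passes only in rows, so rows that do not move let the fingers close. It gives the time, the measured TCP pose, the force, the opening and the grip force at its end, in the units of the state.
- r.read_state(): the state, without advancing time (a new reading comes with each control period).
- r.camera(name): name is "scene" or "top" or "wrist"; returns the picture (384x512x3 uint8, red, green, blue); there is no depth.
- r.camera_info(name): a dict with "mtx" (3x3 intrinsics, pixels), "rvec" (rotation vector, rad) and "tvec" (3), from world to camera coordinates, as OpenCV has them; the wrist camera has in their place "T_tool_cam" (4x4, takes a point from camera to tool coordinates, whose origin is the TCP and whose axes are the flange's). Camera axes: x right, y down, z forward; pixel columns grow to the right and rows downward; lengths in m; the calibration is good to about 2 mm. A picture is of the moment at which its call begins: read the wrist's pose just before it. camera_info takes no time and is no camera call.
- r.close_job(): hands the job in; it is judged then, once.
Trained networks look in the newest picture that a camera, given by its name, has taken for a name from the list of things; names that differ only in an ending like _2 or _b are one class to them, and where a whole thing is asked for, a point or a joint stands for the part that bears it (a point fixed in the world has none). Each returns a list of dicts, best first, with "conf" (0 to 1); they miss things now and then, are a little off and sometimes report something else, mostly with a low value. They report only what shows in the picture. A call takes as long as a camera call. They do not tell look-alikes from the thing itself.
- r.find_in(camera, query): "bbox" ([left, top, right, bottom] in pixels, round what is visible of it).
- r.place_of(camera, query): "at" ([column, row] in pixels: a listed point, or the origin of a listed thing).
The state is a dict: "time": time; "joint_positions": joint angles; "joint_vel": joint speeds; "joint_torque": joint torques, N m; "ee_pos": TCP position; "eef_rot": TCP orientation; "ft_force": force on the tool from outside, world axes, zero at the start; "torque": the same for the moment, N m; "width": finger opening in m; "grip_force": force on a finger pad.
Only numpy, scipy, OpenCV 4.12 (cv2) and the standard library are available. Lean on these libraries where they do the work, as an engineer would, in place of code of your own. Each camera call takes 0.05 s, during which the arm holds its last target. There are 200 camera calls.

### The job

Bring every small brown-lidded tub on the green board into the insect quarantine case through its entry lock, with the flap and the shutter never open at the same time: first wind the handwheel until the shutter is fully closed against its stop, then pass all the small tubs in through the spring flap on top, holding it open for each one and letting it swing shut afterwards. When they are all in the lock and the flap is shut, wind the shutter fully open to its other stop so that they drop into the chamber, and finally wind it fully closed again; leave the other things on the table where they are.

Things in the scene. Friction and masses are not known exactly. Their poses are not given: they have to be found in the camera images.
- case: clear plastic quarantine case, fixed, 200 mm (its x) x 250 mm (its y), walls 5 mm; origin: centre of its underside, -x side faces the robot. Front part (case x -100 to -10 mm): a 208 mm high tower, its upper room is the entry lock: inside x -95 to -15, y -120 to 120 mm, from the shutter's top (z 94) to the roof's underside (z 204)
- slot (a point): centre of the slot in the tower's flat white roof (case x -58, y 0, z 208 mm, roof top), axes as the case's; the slot spans 64 mm along x (-32 front edge, +32 hinge edge) and 224 mm along y, filled by the flap. Several tubs find room side by side along y in the lock
- chamber (a point): centre of the floor of the chamber, at case z 6 mm, below the shutter and the low rear part (case x -10 to 100 mm) which is roofed at z 104 mm
- wheel_axis (a point): centre of the handwheel's top face (disc 120 mm in diameter, z 175 mm, vertical axis), on a grey gearbox column 150 mm high on the case's -y side, at case x -60, y -220 mm
- flap (a joint): aluminium flap in the roof slot, 63 (x) x 222 (y) x 3 mm, hinged along its far edge (case x -26, z 207 mm); 0 = shut, grows as its near edge is pushed DOWN into the lock, to 1.45 rad. A spring shuts it (net of its weight 0.02 to 0.055 Nm): 1 to 3 N open it. Hanging, it reaches 63 mm below the roof; tubs standing on the shutter have their tops 72 mm below it. A tub let go too high can hang on it
- flap_edge (a point): middle of the flap's near (free) edge, on its upper face
- shutter_plate (a joint): the steel shutter that is the lock's floor, sliding along case x; 0 = fully closed against its stop, 0.084 m = fully open against the other stop. Driven by the handwheel only, 6 mm per radian
- handwheel (a joint): angle of the handwheel: shutter = 0.006 m x angle, so 0 = shutter closed, 14 rad = fully open. Grows anticlockwise seen from above: anticlockwise opens, clockwise closes. Needs about 0.06 to 0.1 Nm
- wheel_knob (a point): point on the axis of the wheel's freely spinning upright knob, 45 mm from the wheel's axis, 15 mm below the knob's top; the knob is 20 mm in diameter and 40 mm tall (z 175 to 215 mm), black
- board: fixed thin sorting board, black with a green sheet, 220 x 210 mm, top at 4 mm; origin: centre of its underside
- tub1: small square lidded tub of clear plastic with a flat dark brown lid just as wide, 36 x 36 mm, 42 mm high, about 90 g, loose on the green board at the start; origin: centre of its underside, z towards the lid. Absent in some starts (no pose even at the start)
- tub2: small square lidded tub of clear plastic with a flat dark brown lid just as wide, 36 x 36 mm, 42 mm high, about 90 g, loose on the green board at the start; origin: centre of its underside, z towards the lid. Absent in some starts (no pose even at the start)
- tub3: small square lidded tub of clear plastic with a flat dark brown lid just as wide, 36 x 36 mm, 42 mm high, about 90 g, loose on the green board at the start; origin: centre of its underside, z towards the lid. Absent in some starts (no pose even at the start)
- tub4: small square lidded tub of clear plastic with a flat dark brown lid just as wide, 36 x 36 mm, 42 mm high, about 90 g, loose on the green board at the start; origin: centre of its underside, z towards the lid. Absent in some starts (no pose even at the start)
- cork: bystander: cork stopper 24 mm in diameter, 24 mm high, standing amid the tubs; origin at its underside
- big_tub: bystander: bigger lidded tub 90 x 65 x 60 mm, not to be moved
- petri: bystander: glass dish 86 mm in diameter, 15 mm high
- vial: bystander: round glass vial, 28 mm in diameter, 55 mm high
- spatula: bystander: spatula lying on the table
- jar: bystander: glass jar, 60 mm in diameter, 80 mm high
- spray: bystander: white bottle, 60 mm in diameter, 170 mm high
Mind the look-alikes: they are no part of the job. What is shaped like the tub4 but orange is not meant.

How it is judged:
By the outcome, as a careful person would: the job done as asked, in the order asked, and still so for the second after the job is handed in, with the robot touching nothing.
Of tub1, tub2, tub3, tub4 only 2 to 4 are there at a start; the rules pass over those that are not, and their reading is None.
At some moment in a run one of tub1, tub2, tub3, tub4 may be knocked a few centimetres aside while the robot is not near it.
Once in a run the grip may slacken for a moment while it holds something.
It also fails if it takes over 210 s, if anything falls off the work surface, if the arm or the gripper's body presses on something with over 40 N, if the wrist force passes 120 N, or if a joint passes its speed limit or range.

## Working session

There is one attempt and no reset: what is moved stays moved. The work goes in short steps, Python scripts to look and compute and a tool call to move; the robot and the scene stay as the last step left them, time stands still between calls to the robot, and variables do not carry over. Pictures are saved under pics/ and viewed, at most 14 in all, crops included, and the job is handed in when it is done.

Besides the shell and the picture viewer there is one more tool, called after ">>>" as name(argument=value, ...) on one line, values as JSON. drive_tool: Moves the arm, as the interface text tells. Its arguments: {"type":"object","properties":{"moves":{"type":"array"},"squeeze":{"type":"number"}},"required":["moves"]}

```bash
ls; mkdir -p pics; python3 - <<'E'
from bench import r
import cv2,numpy as np
s=r.read_state();print({k:np.round(v,3) for k,v in s.items()})
for c in("scene","top"):
    im=r.camera(c);cv2.imwrite(f"pics/{c}0.png",im[:,:,::-1])
    for q in["case","slot","wheel_axis","wheel_knob","flap_edge","board","tub1","cork","chamber"]:
        print(c,q,[(np.round(d["at"]).tolist(),round(d["conf"],2)) for d in r.place_of(c,q)][:7])
    i=r.camera_info(c);print(i)
print(r.camera_info("wrist"))
E
```

```text
pics
{'time': np.float64(0.0), 'joint_positions': array([ 1.23 ,  0.333, -0.065,  1.461,  0.022,  1.35 , -0.088]), 'joint_vel': array([-0.002,  0.   , -0.   , -0.002, -0.001, -0.001, -0.   ]), 'joint_torque': array([-0.0000e+00, -6.2326e+01,  2.4000e-02, -3.8990e+01, -6.1000e-02,
        3.9000e-02,  0.0000e+00]), 'ee_pos': array([ 0.195, -0.593,  0.222]), 'eef_rot': array([ 0.987,  0.158, -0.   , -0.001]), 'ft_force': array([-1.156, -0.23 ,  0.424]), 'torque': array([ 0.028, -0.006, -0.003]), 'grip_force': np.float64(0.0), 'width': np.float64(0.087)}
scene case [([237.0, 211.0], 0.83)]
scene slot [([248.0, 160.0], 0.87), ([196.0, 142.0], 0.74), ([236.0, 215.0], 0.51), ([193.0, 143.0], 0.23)]
scene wheel_axis [([196.0, 142.0], 0.86)]
scene wheel_knob [([191.0, 143.0], 0.52)]
scene flap_edge [([251.0, 153.0], 0.79), ([194.0, 141.0], 0.66), ([148.0, 167.0], 0.58), ([245.0, 157.0], 0.31)]
scene board [([338.0, 237.0], 0.59)]
scene tub1 [([350.0, 252.0], 0.73), ([326.0, 219.0], 0.64), ([372.0, 205.0], 0.63), ([390.0, 276.0], 0.6), ([395.0, 254.0], 0.54), ([344.0, 290.0], 0.21)]
scene cor
[... 977 characters left out ...]
892, 191.04903208],
       [  0.        ,   0.        ,   1.        ]]), 'rvec': array([ 2.11856908, -2.1618738 ,  0.15875302]), 'tvec': array([0.02992982, 0.56671023, 1.55856832])}
{'mtx': array([[327.65702609,   0.        , 252.19601195],
       [  0.        , 327.65702609, 189.47154584],
       [  0.        ,   0.        ,   1.        ]]), 'T_tool_cam': array([[ 1.37598241e-03, -9.55823007e-01, -2.93939596e-01,
         7.96405140e-02],
       [ 9.99999021e-01,  1.24030843e-03,  6.47975727e-04,
        -4.23760858e-05],
       [-2.54774348e-04, -2.93940200e-01,  9.55823778e-01,
        -1.61362712e-01],
       [ 0.00000000e+00,  0.00000000e+00,  0.00000000e+00,
         1.00000000e+00]])}
```

```bash
python3 - <<'E'
import cv2
a=cv2.imread("pics/top0.png");cv2.imwrite("pics/top0z.png",cv2.resize(a[90:310,100:400],None,fx=2.66,fy=2.66,interpolation=cv2.INTER_CUBIC))
a=cv2.imread("pics/scene0.png");cv2.imwrite("pics/scene0z.png",cv2.resize(a[90:320,120:430],None,fx=2.55,fy=2.55,interpolation=cv2.INTER_CUBIC))
E
```

```text
(no output)
```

View pics/top0z.png

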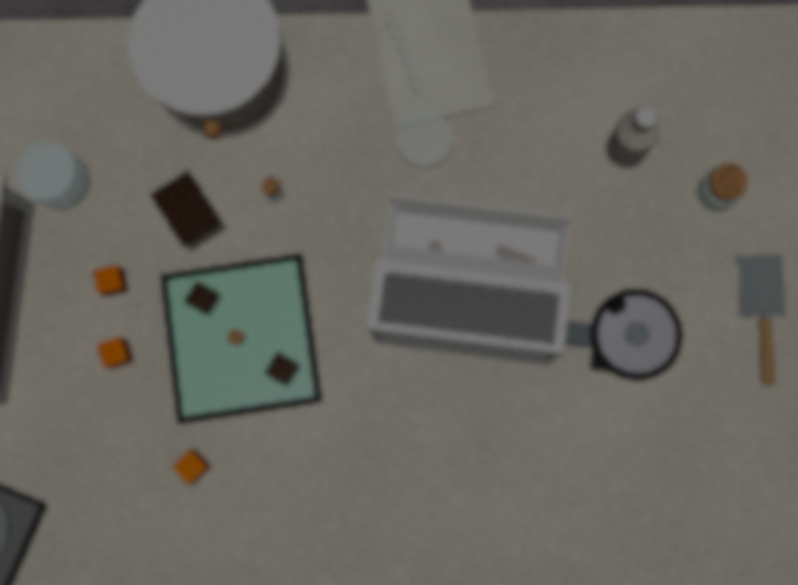

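View pics/scene0z.png

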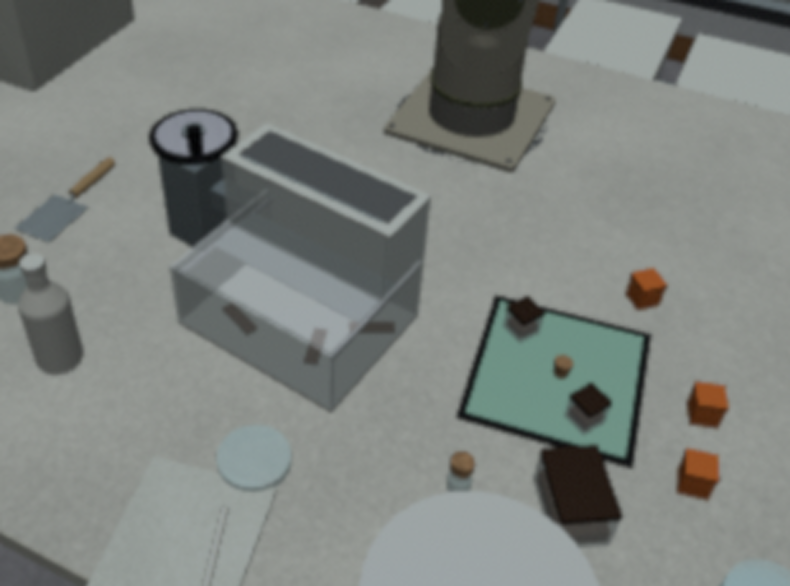

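The top view shows two dark-brown-lidded tubs on the green board, at full-frame pixels (176,202) and (206,229). The cork is between them at (189,217). The three orange look-alikes are off the board, at about (141,195), (143,223) and (172,265), and the big dark tub is at (171,169). So the job is exactly the two brown-lidded tubs on the green sheet, and this enlarged crop confirms it. The scene view agrees, with the tubs at (326,213) and (351,248).

```bash
cat > h.py <<'E'
from bench import r
import cv2,numpy as np
from scipy.spatial.transform import Rotation as R
def cam(c,s=None):
    i=r.camera_info(c);K=np.array(i["mtx"])
    if c=="wrist":
        s=s or r.read_state();T=np.eye(4);T[:3,:3]=R.from_quat(s["eef_rot"]).as_matrix();T[:3,3]=s["ee_pos"]
        T=T@np.array(i["T_tool_cam"])
    else:
        T=np.eye(4);T[:3,:3]=cv2.Rodrigues(np.array(i["rvec"]))[0];T[:3,3]=np.ravel(i["tvec"]);T=np.linalg.inv(T)
    return K,T
def ray(c,px,z,s=None):
    K,T=cam(c,s);d=T[:3,:3]@np.linalg.inv(K)@[px[0],px[1],1];o=T[:3,3]
    return o+d*(z-o[2])/d[2]
def proj(c,P,s=None):
    K,T=cam(c,s);p=(np.linalg.inv(T)@np.append(P,1))[:3];p=K@p;return p[:2]/p[2]
def yaw(s):
    x=R.from_quat(s["eef_rot"]).as_matrix()[:,0];return np.arctan2(x[1],x[0])
def delta(tgt,ty=None):
    s=r.read_state();M=R.from_quat(s["eef_rot"]).as_matrix()
    d=M.T@(np.array(tgt)-s["ee_pos"]);dy=None if ty is None else -(ty-yaw(s))
    tilt=np.cross(M[:,2],[0,0,-1]);
    print("t",round(float(s["time"]),2),"pos",np.round(s["ee_pos"],4),"yaw",round(yaw(s),4),"tool-delta",np.round(d,4),"az",dy,"tiltfix(tool)",np.round(M.T@tilt,4),"w",round(float(s["width"]),4))
E
python3 - <<'E'
from h import *
np.set_printoptions(precision=4,suppress=True)
z=lambda u,v:(u/2.66+100-.3,v/2.66+90-.3)
for n,p,h in[("wheel axis",z(637,334),.175),("knobtop",z(616,302),.215),("roof FL",z(372,332),.208),("roof FR",z(558,355),.208),("roof BL",z(382,260),.208),("roof BR",z(570,287),.208),
 ("tubA",z(203,298),.046),("tubB",z(282,369),.046),("cork",z(236,337),.028),("b1",z(162,275),.004),("b2",z(300,256),.004),("b3",z(320,400),.004),("b4",z(180,421),.004)]:
    print(n,np.round(ray("top",p,h),4))
y=lambda u,v:(u/2.55+120-.3,v/2.55+90-.3)
for n,p,h in[("wheel axis",y(193,133),.175),("tubA",y(590,402),.046),("tubB",y(526,311),.046),("roof far R corner",y(428,200),.208),("roof near?",y(268,127),.208)]:
    print("scene",n,np.round(ray("scene",p,h),4))
E
```

```text
wheel axis [ 0.4573 -0.2421  0.175 ]
knobtop [ 0.4947 -0.2104  0.215 ]
roof FL [0.4636 0.0987 0.208 ]
roof FR [ 0.4298 -0.1355  0.208 ]
roof BL [0.5557 0.0848 0.208 ]
roof BR [ 0.516  -0.1539  0.208 ]
tubA [0.5328 0.3475 0.046 ]
tubB [0.43   0.2353 0.046 ]
cork [0.4781 0.3035 0.028 ]
b1 [0.5735 0.4167 0.004 ]
b2 [0.5974 0.2149 0.004 ]
b3 [0.3873 0.1866 0.004 ]
b4 [0.3614 0.3873 0.004 ]
scene wheel axis [ 0.4603 -0.2423  0.175 ]
scene tubA [0.5437 0.3519 0.046 ]
scene tubB [0.4385 0.2385 0.046 ]
scene roof far R corner [0.4793 0.105  0.208 ]
scene roof near? [ 0.4406 -0.1361  0.208 ]
```

>>> drive_tool(moves=[[[0.032,-0.0256,-0.013,0,0,0,1],[0.032,-0.0256,-0.013,0,0,0,1],[0.032,-0.0256,-0.013,0,0,0,1],[0.032,-0.0256,-0.013,0,0,0,1],[0.032,-0.0256,-0.013,0,0,0,1],[0.032,-0.0256,-0.013,0,0,0,1],[0.032,-0.0256,-0.013,0,0,0,1],[0.032,-0.0256,-0.013,0,0,0,1],[0.032,-0.0256,-0.013,0,0,0,1],[0.032,-0.0256,-0.013,0,0,0,1]]])

```text
time: 2.0
ee_pos: [0.4199, -0.249, 0.3534]
eef_rot: [0.987, 0.158, 0.0, 0.0]
ft_force: [0.4, -0.3, 0.1]
width: 0.0869
grip_force: 0.0
```

>>> drive_tool(moves=[[[0,0,0,0,0,0.117,0.5],[0,0,0,0,0,0.117,0.5],[0,0,0,0,0,0.117,0.5],[0,0,0,0,0,0.117,0.5],[0,0,0,0,0,0,0.5]]])

```text
time: 2.5
ee_pos: [0.4193, -0.2505, 0.3526]
eef_rot: [0.997, -0.076, 0.0, 0.0]
ft_force: [0.2, -0.2, -1.0]
width: 0.055
grip_force: 0.0
```

```bash
python3 - <<'E'
from h import *
s=r.read_state();im=r.camera("wrist");cv2.imwrite("pics/w1.png",cv2.resize(im[:,:,::-1],None,fx=1.5,fy=1.5))
delta([.42,-.25,.35],-.15)
for q,h in[("wheel_axis",.175),("wheel_knob",.2),("slot",.208),("flap_edge",.208)]:
    print(q,[(np.round(d["at"]).tolist(),round(d["conf"],2),np.round(ray("wrist",d["at"],h,s),4)) for d in r.place_of("wrist",q)][:3])
E
```

```text
t 2.55 pos [ 0.4193 -0.2505  0.3526] yaw -0.1478 tool-delta [ 0.0006 -0.0006  0.0026] az 0.0021971571639521903 tiltfix(tool) [ 0.0001 -0.0002  0.    ] w 0.051
wheel_axis [([237.0, 131.0], 0.65, array([ 0.4597, -0.2421,  0.175 ]))]
wheel_knob [([197.0, 105.0], 0.89, array([ 0.4918, -0.2108,  0.2   ]))]
slot []
flap_edge [([8.0, 166.0], 0.73, array([ 0.4635, -0.0222,  0.208 ]))]
```

View pics/w1.png

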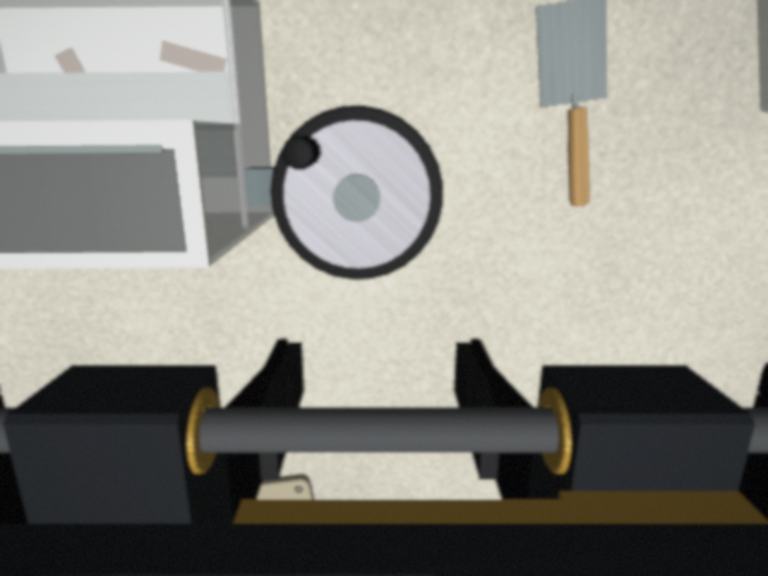

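The wrist view shows the wheel disc centred near (238,128) full-frame, its knob at (200,101), and the roof's front-right corner at (139,176). A translucent band behind the tower (row ~49) may be the shutter's rear edge. I'll compute the case frame and where that edge lies.

```bash
cat >> h.py <<'E'
# case frame
AX=np.array([.4600,-.2423])
def case2w(x,y,ya): 
    c,s=np.cos(ya),np.sin(ya);d=np.array([x+.06,y+.22]);return AX+np.array([c*d[0]-s*d[1],s*d[0]+c*d[1]])
def w2case(p,ya):
    d=np.array(p[:2])-AX;c,s=np.cos(ya),np.sin(ya);return np.array([c*d[0]+s*d[1]-.06,-s*d[0]+c*d[1]-.22])
E
python3 - <<'E'
from h import *
np.set_printoptions(precision=4,suppress=True)
f=lambda u,v:(u/1.5,v/1.5)
C=ray("wrist",f(208,265),.208);D=ray("wrist",f(194,122),.208);F=ray("wrist",f(0,267),.208)
print(C,D,F,"yaws",np.arctan2(*(D-C)[[1,0]]),np.arctan2(*(C-F)[[1,0]])+np.pi/2)
for ya in(-.15,-.16,-.14):print(ya,w2case(C,ya),w2case(D,ya),w2case(ray("wrist",f(40,73),.092),ya),w2case(ray("wrist",f(235,122),.104),ya),w2case(ray("wrist",f(40,73),.104),ya))
for n,y in(("knob",(.4918,-.2108,.181)),):delta(y,-.15)
ci=cam("wrist");print([np.round(proj("wrist",np.append(case2w(x,0,-.15),.094))*1.5) for x in(-.015,0,.02,.04,.069)])
E
```

```text
[ 0.4339 -0.1428  0.208 ] [ 0.5202 -0.1562  0.208 ] [ 0.4522 -0.0099  0.208 ] yaws -0.1538623337480321 -0.13700242357154946
-0.15 [-0.1007 -0.1255] [-0.0133 -0.1258] [0.0255 0.0336] [-0.0112 -0.1213] [0.0242 0.026 ]
-0.16 [-0.1017 -0.1259] [-0.0143 -0.1254] [0.0229 0.0344] [-0.0122 -0.1208] [0.0217 0.0268]
-0.14 [-0.0998 -0.1251] [-0.0124 -0.1263] [0.028  0.0327] [-0.0102 -0.1218] [0.0267 0.0251]
t 2.75 pos [ 0.4193 -0.2506  0.3526] yaw -0.1482 tool-delta [ 0.0659 -0.0501  0.1716] az 0.0018233314951219826 tiltfix(tool) [ 0.0001 -0.0001  0.    ] w 0.0448
[array([ 90., 127.]), array([ 86., 107.]), array([82., 80.]), array([78., 53.]), array([71., 11.])]
```

>>> drive_tool(moves=[[[0.022,-0.0167,0.02,0,0,0,0.5],[0.022,-0.0167,0.02,0,0,0,0.5],[0.022,-0.0167,0.02,0,0,0,0.5],[0,0,0.035,0,0,0,0.5],[0,0,0.035,0,0,0,0.5],[0,0,0.0386,0,0,0,0.5],[0,0,0,0,0,0,0.2],[0,0,0,0,0,0,0.1],[0,0,0,0,0,0,0.1],[0,0,0,0,0,0,0.1]]], squeeze=15)

```text
time: 3.75
ee_pos: [0.4931, -0.2116, 0.1862]
eef_rot: [0.997, -0.075, 0.002, 0.001]
ft_force: [-2.8, 1.0, 3.6]
width: 0.0195
grip_force: 15.6
```

```bash
python3 - <<'E'
from h import *
delta([.4918,-.2108,.184],-.15);s=r.read_state();print(s["grip_force"],s["ft_force"])
# circle rows in tool frame, clockwise, start angle from knob
ya=yaw(s);a0=np.arctan2(*(s["ee_pos"][:2]-AX)[::-1]);print("rad",np.linalg.norm(s["ee_pos"][:2]-AX),"a0 tool",a0-ya)
st=2*np.pi/20;a=a0-ya-st*np.arange(21)
P=.045*np.c_[np.cos(a),-np.sin(a)]
print(np.round(np.diff(P,axis=0),4).tolist())
E
```

```text
t 3.75 pos [ 0.4931 -0.2116  0.1862] yaw -0.1503 tool-delta [-0.0014 -0.0006  0.0022] az -0.0002917549854885848 tiltfix(tool) [ 0.0015 -0.0032 -0.    ] w 0.0195
15.627115142997354 [-2.76287484  0.96690645  3.59374029]
rad 0.04510930038953107 a0 tool 0.8982702155452558
[[0.0095, 0.0104], [0.0058, 0.0128], [0.0016, 0.014], [-0.0028, 0.0138], [-0.0069, 0.0122], [-0.0104, 0.0095], [-0.0128, 0.0058], [-0.014, 0.0016], [-0.0138, -0.0028], [-0.0122, -0.0069], [-0.0095, -0.0104], [-0.0058, -0.0128], [-0.0016, -0.014], [0.0028, -0.0138], [0.0069, -0.0122], [0.0104, -0.0095], [0.0128, -0.0058], [0.014, -0.0016], [0.0138, 0.0028], [0.0122, 0.0069]]
```

>>> drive_tool(moves=[[[0.0095,0.0104,0,0,0,0,0.1],[0.0058,0.0128,0,0,0,0,0.1],[0.0016,0.014,0,0,0,0,0.1],[-0.0028,0.0138,0,0,0,0,0.1],[-0.0069,0.0122,0,0,0,0,0.1],[-0.0104,0.0095,0,0,0,0,0.1],[-0.0128,0.0058,0,0,0,0,0.1],[-0.014,0.0016,0,0,0,0,0.1],[-0.0138,-0.0028,0,0,0,0,0.1],[-0.0122,-0.0069,0,0,0,0,0.1]]])

```text
time: 4.75
ee_pos: [0.4273, -0.2732, 0.1861]
eef_rot: [0.997, -0.075, 0.002, 0.001]
ft_force: [4.7, 2.4, 5.8]
width: 0.0196
grip_force: 15.0
```

>>> drive_tool(moves=[[[-0.0095,-0.0104,0,0,0,0,0.1],[-0.0058,-0.0128,0,0,0,0,0.1],[-0.0016,-0.014,0,0,0,0,0.1],[0.0028,-0.0138,0,0,0,0,0.1],[0.0069,-0.0122,0,0,0,0,0.1]]])

```text
time: 5.25
ee_pos: [0.4285, -0.2086, 0.186]
eef_rot: [0.997, -0.075, 0.0, 0.001]
ft_force: [-1.6, 0.9, 8.7]
width: 0.0197
grip_force: 15.0
```

```bash
cat >> h.py <<'E'
def ang():
    s=r.read_state();d=s["ee_pos"][:2]-AX
    print("t",round(float(s["time"]),2),"rad",np.round(np.linalg.norm(d),4),"a",np.round(np.arctan2(d[1],d[0]),3),"atool",np.round(np.arctan2(d[1],d[0])-yaw(s),3),"pos",np.round(s["ee_pos"],4),"F",np.round(s["ft_force"],1),"w",np.round(s["width"],4))
E
python3 - <<'E'
from h import *
ang()
s=r.read_state();im=r.camera("wrist");cv2.imwrite("pics/w2.png",im[:,:,::-1])
im=r.camera("scene");cv2.imwrite("pics/s2.png",cv2.resize(im[130:280,180:310,::-1],None,fx=4,fy=4,interpolation=cv2.INTER_CUBIC))
E
```

```text
t 5.25 rad 0.0461 a 2.322 atool 2.473 pos [ 0.4285 -0.2086  0.186 ] F [-1.6  0.9  8.7] w 0.0197
```

View pics/s2.png

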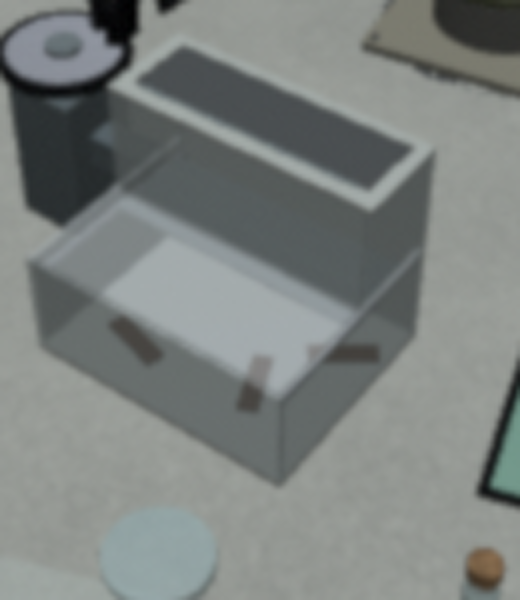

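The crop shows the shutter's rear edge now just a thin strip behind the tower, so the stop is about 1.5 rad away. I'll go on in smaller steps and watch the force.

>>> drive_tool(moves=[[[0.0104,-0.0095,0,0,0,0,0.1],[0.0128,-0.0058,0,0,0,0,0.1],[0.014,-0.0016,0,0,0,0,0.1]]])

```text
time: 5.65
ee_pos: [0.4694, -0.1974, 0.186]
eef_rot: [0.997, -0.075, 0.001, 0.001]
ft_force: [-3.3, -4.1, 6.8]
width: 0.0194
grip_force: 15.0
```

```bash
python3 - <<'E'
from h import *
ang()
a=.8983-2*np.pi/20*18-np.pi/40*np.arange(17)
P=.045*np.c_[np.cos(a),-np.sin(a)]
print(np.round(np.diff(P,axis=0),4).tolist())
E
```

```text
t 5.65 rad 0.0459 a 1.365 atool 1.514 pos [ 0.4694 -0.1974  0.186 ] F [-3.3 -4.1  6.8] w 0.0194
[[0.0035, 0.0003], [0.0035, 0.0006], [0.0034, 0.0008], [0.0034, 0.0011], [0.0033, 0.0014], [0.0031, 0.0016], [0.003, 0.0019], [0.0028, 0.0021], [0.0027, 0.0023], [0.0025, 0.0025], [0.0023, 0.0027], [0.0021, 0.0029], [0.0018, 0.003], [0.0016, 0.0032], [0.0013, 0.0033], [0.0011, 0.0034]]
```

>>> drive_tool(moves=[[[0.0035,0.0003,0,0,0,0,0.1],[0.0035,0.0006,0,0,0,0,0.1],[0.0034,0.0008,0,0,0,0,0.1],[0.0034,0.0011,0,0,0,0,0.1],[0.0033,0.0014,0,0,0,0,0.1]]])

```text
time: 6.15
ee_pos: [0.4856, -0.2047, 0.1861]
eef_rot: [0.997, -0.075, 0.002, 0.001]
ft_force: [-1.6, -0.2, 7.3]
width: 0.0193
grip_force: 15.0
```

```bash
python3 - <<'E'
from h import *
ang()
im=r.camera("scene");cv2.imwrite("pics/s3.png",cv2.resize(im[130:280,180:310,::-1],None,fx=4,fy=4,interpolation=cv2.INTER_CUBIC))
E
```

```text
t 6.15 rad 0.0455 a 0.974 atool 1.124 pos [ 0.4856 -0.2047  0.1861] F [-1.6 -0.2  7.3] w 0.0193
```

>>> drive_tool(moves=[[[0.0031,0.0016,0,0,0,0,0.1],[0.003,0.0019,0,0,0,0,0.1],[0.0028,0.0021,0,0,0,0,0.1],[0.0027,0.0023,0,0,0,0,0.1]]])

```text
time: 6.6
ee_pos: [0.4957, -0.2145, 0.1861]
eef_rot: [0.997, -0.075, 0.002, 0.001]
ft_force: [-2.3, 0.7, 7.5]
width: 0.0198
grip_force: 15.0
```

```bash
python3 - <<'E'
from h import *
ang()
E
```

```text
t 6.6 rad 0.0452 a 0.662 atool 0.812 pos [ 0.4957 -0.2145  0.1861] F [-2.3  0.7  7.5] w 0.0198
```

>>> drive_tool(moves=[[[0.0025,0.0025,0,0,0,0,0.1],[0.0023,0.0027,0,0,0,0,0.1],[0.0021,0.0029,0,0,0,0,0.1]]])

```text
time: 6.9
ee_pos: [0.501, -0.2237, 0.1861]
eef_rot: [0.997, -0.075, 0.001, 0.001]
ft_force: [-4.0, 0.3, 8.9]
width: 0.0193
grip_force: 15.0
```

```bash
python3 - <<'E'
from h import *
ang()
a=.8983-2*np.pi/20*18-np.pi/40*np.arange(12,40)
P=.045*np.c_[np.cos(a),-np.sin(a)]
print(a[:2]+2*np.pi,np.round(np.diff(P,axis=0),4).tolist())
E
```

```text
t 6.9 rad 0.045 a 0.425 atool 0.576 pos [ 0.501  -0.2237  0.1861] F [-4.   0.3  8.9] w 0.0193
[0.58414073 0.50560092] [[0.0018, 0.003], [0.0016, 0.0032], [0.0013, 0.0033], [0.0011, 0.0034], [0.0008, 0.0034], [0.0005, 0.0035], [0.0003, 0.0035], [-0.0, 0.0035], [-0.0003, 0.0035], [-0.0006, 0.0035], [-0.0008, 0.0034], [-0.0011, 0.0034], [-0.0014, 0.0033], [-0.0016, 0.0031], [-0.0019, 0.003], [-0.0021, 0.0028], [-0.0023, 0.0027], [-0.0025, 0.0025], [-0.0027, 0.0023], [-0.0029, 0.0021], [-0.003, 0.0018], [-0.0032, 0.0016], [-0.0033, 0.0013], [-0.0034, 0.0011], [-0.0034, 0.0008], [-0.0035, 0.0005], [-0.0035, 0.0003]]
```

View pics/s3.png

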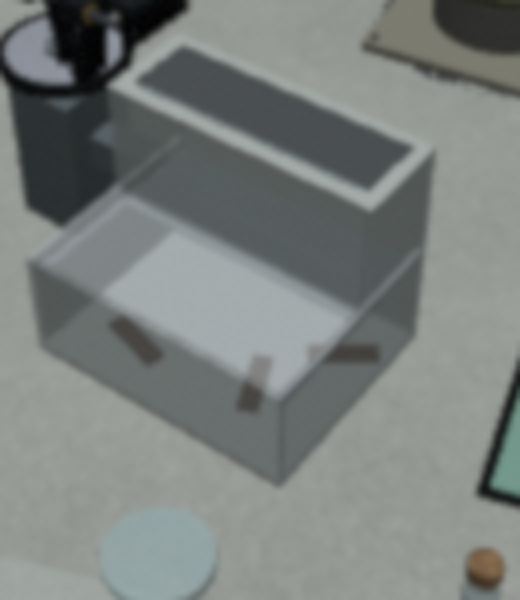

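The crop shows little change behind the tower, so I'll keep winding in small steps until the stop shows up in the force.

>>> drive_tool(moves=[[[0.0018,0.003,0,0,0,0,0.1],[0.0016,0.0032,0,0,0,0,0.1],[0.0013,0.0033,0,0,0,0,0.1],[0.0011,0.0034,0,0,0,0,0.1]]])

```text
time: 7.3
ee_pos: [0.5044, -0.2373, 0.186]
eef_rot: [0.997, -0.075, 0.001, 0.001]
ft_force: [-4.8, 0.5, 9.3]
width: 0.0198
grip_force: 15.0
```

>>> drive_tool(moves=[[[0.0008,0.0034,0,0,0,0,0.1],[0.0005,0.0035,0,0,0,0,0.1],[0.0003,0.0035,0,0,0,0,0.1],[0,0.0035,0,0,0,0,0.1]]])

```text
time: 7.7
ee_pos: [0.5039, -0.2505, 0.1859]
eef_rot: [0.997, -0.075, 0.001, 0.0]
ft_force: [-0.4, 3.4, 1.3]
width: 0.0209
grip_force: 1.5
```

>>> drive_tool(moves=[[[0,0,0,0,0,0,0.1],[0,0,0,0,0,0,0.1],[0,0,0,0,0,0,0.1]]], squeeze=15)

```text
time: 8.0
ee_pos: [0.5041, -0.2499, 0.1848]
eef_rot: [0.997, -0.075, 0.001, 0.0]
ft_force: [-0.1, 3.8, 5.0]
width: 0.0192
grip_force: 15.0
```

```bash
python3 - <<'E'
from h import *
ang()
E
```

```text
t 8.0 rad 0.0448 a -0.171 atool -0.021 pos [ 0.5041 -0.2499  0.1848] F [-0.1  3.8  5. ] w 0.0192
```

>>> drive_tool(moves=[[[-0.0003,0.0035,0,0,0,0,0.1],[-0.0006,0.0035,0,0,0,0,0.1],[-0.0008,0.0034,0,0,0,0,0.1]]])

```text
time: 8.3
ee_pos: [0.5025, -0.2562, 0.1848]
eef_rot: [0.997, -0.073, 0.002, -0.002]
ft_force: [6.6, 17.5, 4.6]
width: 0.0194
grip_force: 15.0
```

>>> drive_tool(moves=[[[-0.0011,0.0034,0,0,0,0,0.1],[0,0,0,0,0,0,0.1],[0,0,0,0,0,0,0.1]]])

```text
time: 8.6
ee_pos: [0.5015, -0.2571, 0.1847]
eef_rot: [0.997, -0.072, 0.001, -0.003]
ft_force: [5.3, 21.0, 6.9]
width: 0.0198
grip_force: 15.0
```

```bash
python3 - <<'E'
from h import *
ang();s=r.read_state();print(yaw(s),s["torque"])
E
```

```text
t 8.6 rad 0.044 a -0.342 atool -0.198 pos [ 0.5015 -0.2571  0.1847] F [ 5.3 21.   6.9] w 0.0198
-0.1436780814191576 [ 4.71107419 -1.13667482  0.05406286]
```

The force climbs to 21 N and the knob stops moving after 7.37 rad (44 mm). That matches the 40 mm or so the picture suggested, so the shutter is closed against its stop. I'll relax the push, let go and look at the board.

>>> drive_tool(moves=[[[0.0012,-0.0045,0,0,0,0,0.1],[0,0,0,0,0,0,0.1]]])

```text
time: 8.8
ee_pos: [0.5024, -0.2545, 0.1848]
eef_rot: [0.997, -0.072, 0.001, -0.002]
ft_force: [2.0, 14.6, 7.3]
width: 0.0195
grip_force: 15.0
```

```bash
python3 - <<'E'
from h import *
ang();delta([.45,.27,.35],-.15)
E
```

```text
t 8.8 rad 0.0441 a -0.279 atool -0.134 pos [ 0.5024 -0.2545  0.1848] F [ 2.  14.6  7.3] w 0.0195
t 8.8 pos [ 0.5024 -0.2545  0.1848] yaw -0.1451 tool-delta [-0.1274 -0.5121 -0.1632] az 0.004927244016928095 tiltfix(tool) [-0.0044 -0.0014 -0.    ] w 0.0195
```

>>> drive_tool(moves=[[[0,0,0,0,0,0,0.45],[0,0,0,0,0,0,0.45],[0,0,0,0,0,0,0.45],[0,0,0,0,0,0,0.45],[0,0,-0.041,0,0,0,0.45],[0,0,-0.041,0,0,0,0.6],[0,0,-0.041,0,0,0,0.6],[0,0,-0.042,0,0,0,0.6],[0,0,0,0,0,0,0.6]]])

```text
time: 9.7
ee_pos: [0.5016, -0.2606, 0.3547]
eef_rot: [0.997, -0.076, 0.004, 0.002]
ft_force: [1.1, -0.0, 0.3]
width: 0.052
grip_force: 0.0
```

>>> drive_tool(moves=[[[-0.0166,-0.0426,0,0,0,0,0.6],[-0.0166,-0.0426,0,0,0,0,0.6],[-0.0166,-0.0426,0,0,0,0,0.6],[-0.0166,-0.0426,0,0,0,0,0.6],[-0.0166,-0.0426,0,0,0,0,0.6],[-0.0166,-0.0426,0,0,0,0,0.6],[-0.0166,-0.0426,0,0,0,0,0.6],[-0.0166,-0.0426,0,0,0,0,0.6],[-0.0166,-0.0426,0,0,0,0,0.6],[-0.0166,-0.0426,0,0,0,0,0.6]]])

```text
time: 10.7
ee_pos: [0.3994, 0.1877, 0.3486]
eef_rot: [0.997, -0.076, 0.0, 0.001]
ft_force: [1.4, 0.2, -0.9]
width: 0.0523
grip_force: 0.0
```

>>> drive_tool(moves=[[[-0.0166,-0.0426,0,0,0,0,0.6],[-0.0166,-0.0426,0,0,0,0,0.6],[0,0,0,0,0,0,0.6],[0,0,0,0,0,0,0.6]]])

```text
time: 11.1
ee_pos: [0.3797, 0.2762, 0.3484]
eef_rot: [0.997, -0.074, -0.0, 0.0]
ft_force: [0.8, -0.5, -0.1]
width: 0.0521
grip_force: 0.0
```

```bash
cat >> h.py <<'E'
def lids(name,zl=.046):
    s=r.read_state();im=r.camera("wrist");cv2.imwrite(f"pics/{name}.png",cv2.resize(im[:,:,::-1],None,fx=1.5,fy=1.5))
    hsv=cv2.cvtColor(im,cv2.COLOR_RGB2HSV);V=hsv[...,2]
    m=((im.max(2)<90)&(im[...,0].astype(int)-im[...,2]>8)).astype(np.uint8)
    for c in cv2.findContours(m,cv2.RETR_EXTERNAL,cv2.CHAIN_APPROX_NONE)[0]:
        if cv2.contourArea(c)<200:continue
        w=np.array([ray("wrist",p[0],zl,s)[:2] for p in c]);rc=cv2.minAreaRect((w*1000).astype(np.float32))
        if max(rc[1])<60:print("lid px",c.mean(0)[0].round(),"world mm",np.round(rc[0],1),"size",np.round(rc[1],1),"ang",round(rc[2],1))
    delta(s["ee_pos"])
    return s,im
E
python3 - <<'E'
from h import *
s,im=lids("w3")
print("tub",[(np.round(d["at"]).tolist(),round(d["conf"],2),np.round(ray("wrist",d["at"],.004,s),4)[:2]) for d in r.place_of("wrist","tub1")][:7])
print("cork",[(np.round(d["at"]).tolist(),round(d["conf"],2),np.round(ray("wrist",d["at"],.004,s),4)[:2]) for d in r.place_of("wrist","cork")][:2])
E
```

```text
lid px [274. 105.] world mm [433. 237.] size [32.4 32.5] ang 58.2
lid px [177.  38.] world mm [534.6 349.7] size [35.4 33.1] ang 58.7
lid px [381.  23.] world mm [513.3  88.1] size [15.4 31. ] ang 27.8
t 11.15 pos [0.3803 0.2751 0.3484] yaw -0.151 tool-delta [-0.0008 -0.001  -0.    ] az None tiltfix(tool) [ 0.0008  0.0002 -0.    ] w 0.0524
tub [([183.0, 43.0], 0.95, array([0.5345, 0.3513])), ([273.0, 106.0], 0.66, array([0.4298, 0.2362])), ([89.0, 37.0], 0.57, array([0.561 , 0.4813])), ([110.0, 110.0], 0.56, array([0.4598, 0.4792])), ([208.0, 201.0], 0.56, array([0.2961, 0.3599]))]
cork [([226.0, 79.0], 0.51, array([0.4773, 0.2997]))]
```

View pics/w3.png

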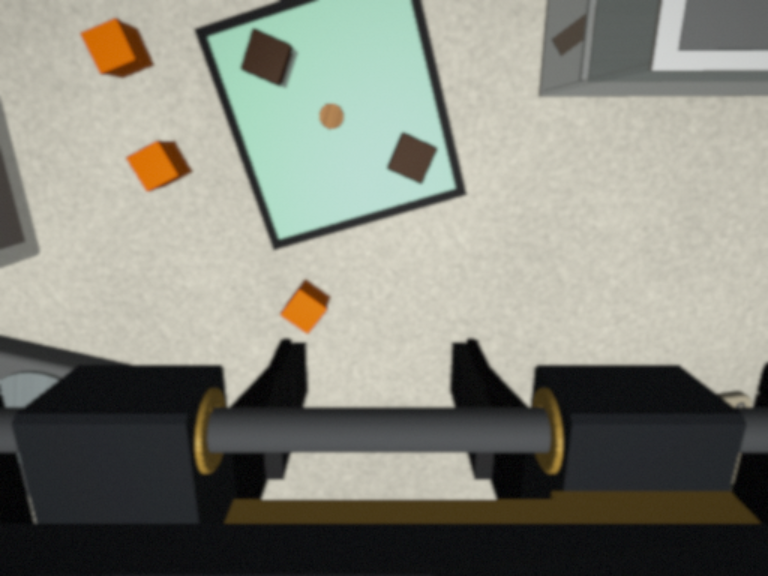

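The two brown lids on the green sheet are confirmed: A at px (177,38), world (0.535,0.350), and B at px (274,105), world (0.433,0.237). The orange look-alikes stay off the board. I'll take B first, gripping it 10 mm off-centre so that the fingers hold the flap and not the tub.

>>> drive_tool(moves=[[[0,0,0.02,0,0,0.101,0.65],[0,0,0.03,0,0,0.101,0.65],[0,0,0.03,0,0,0.101,0.65],[0,0,0.03,0,0,0.101,0.65],[0.0375,0.0023,0.03,0,0,0,0.65],[0.0375,0.0023,0.03,0,0,0,0.65],[0,0,0.03,0,0,0,0.65],[0,0,0.028,0,0,0,0.65],[0,0,0,0,0,0,0.65]]])

```text
time: 12.15
ee_pos: [0.4024, 0.2358, 0.2159]
eef_rot: [0.977, -0.214, 0.007, -0.016]
ft_force: [0.2, -0.1, 0.8]
width: 0.0563
grip_force: 0.0
```

```bash
python3 - <<'E'
from h import *
s,im=lids("w4");delta([.4415,.2317,.021],-.555)
E
```

```text
lid px [244. 143.] world mm [433.2 235.9] size [33.1 34.2] ang 58.1
lid px [101.  97.] world mm [532.7 345.9] size [43.4 33.6] ang 59.0
t 12.2 pos [0.4026 0.2367 0.2171] yaw -0.4304 tool-delta [0.0002 0.001  0.0012] az None tiltfix(tool) [-0.0359 -0.0075  0.    ] w 0.0569
t 12.2 pos [0.4026 0.2367 0.2171] yaw -0.4304 tool-delta [ 0.036  -0.0046  0.1967] az 0.1245918689423679 tiltfix(tool) [-0.0359 -0.0075  0.    ] w 0.0569
```

>>> drive_tool(moves=[[[0,0,0,0,0,0,0.65],[0,0,0,-0.018,-0.004,0.062,0.65],[0,0,0,-0.018,-0.004,0.062,0.65],[0,0,0,0,0,0,0.65]]])

```text
time: 12.6
ee_pos: [0.3992, 0.2306, 0.224]
eef_rot: [0.971, -0.238, 0.009, -0.017]
ft_force: [0.6, -0.3, 0.4]
width: 0.0568
grip_force: 0.0
```

```bash
python3 - <<'E'
from h import *
print(r.read_state()["joint_positions"].round(2));delta([.4417,.2306,.021],-.555)
E
```

```text
[ 0.73 -0.03 -1.29  1.85 -0.04  1.26 -2.6 ]
t 12.6 pos [0.3992 0.2306 0.224 ] yaw -0.4804 tool-delta [ 0.0357 -0.012   0.2039] az 0.07460917378819493 tiltfix(tool) [-0.0375 -0.0099 -0.    ] w 0.0568
```

Joint 7 reached its limit at this yaw, so I'll use the other face pair of the square tub (yaw about +1.016) instead.

>>> drive_tool(moves=[[[0,0,0,0,0,-0.149,0.65],[0,0,0,0,0,-0.149,0.65],[0,0,0,0,0,-0.149,0.65],[0,0,0,0,0,-0.149,0.65],[0,0,0,0,0,-0.149,0.65],[0,0,0,0,0,-0.149,0.65],[0,0,0,0,0,-0.149,0.65],[0,0,0,0,0,-0.149,0.65],[0,0,0,0,0,-0.149,0.65],[0,0,0,0,0,-0.149,0.65]]])

```text
time: 13.6
ee_pos: [0.3983, 0.2322, 0.2235]
eef_rot: [0.872, 0.489, 0.018, -0.007]
ft_force: [-0.1, 0.3, -0.8]
width: 0.0565
grip_force: 0.0
```

```bash
python3 - <<'E'
from h import *
print(r.read_state()["joint_positions"].round(2));delta([.433+.0053,.236+.0085,.12],1.014)
E
```

```text
[ 0.66 -0.02 -1.23  1.85 -0.04  1.26 -1.11]
t 13.6 pos [0.3983 0.2322 0.2235] yaw 1.0215 tool-delta [0.0274 0.0271 0.1048] az 0.007456896606101049 tiltfix(tool) [ 0.0058 -0.0383  0.    ] w 0.0565
```

>>> drive_tool(moves=[[[0,0,0,0.006,-0.038,0.0075,0.65],[0.0105,0.0092,0.026,0,0,0,0.65],[0.0105,0.0092,0.026,0,0,0,0.65],[0.0105,0.0092,0.026,0,0,0,0.65],[0,0,0.0255,0,0,0,0.65],[0,0,0,0,0,0,0.65],[0,0,0,0,0,0,0.65]]])

```text
time: 14.3
ee_pos: [0.4378, 0.2446, 0.1202]
eef_rot: [0.876, 0.483, -0.0, -0.001]
ft_force: [0.4, 0.7, -0.7]
width: 0.0567
grip_force: 0.0
```

```bash
python3 - <<'E'
from h import *
s,im=lids("w5");delta([.433+.0053,.236+.0085,.021],1.014)
E
```

```text
lid px [375. 287.] world mm [480.7 125.5] size [58.  18.8] ang 66.5
lid px [130. 287.] world mm [310.  232.5] size [58.2 18.8] ang 49.2
lid px [253. 207.] world mm [434.8 239.2] size [41.  34.3] ang 58.7
lid px [293.   9.] world mm [528.2 339.3] size [11.5 33.6] ang 57.8
t 14.35 pos [0.4383 0.2448 0.1209] yaw 1.0079 tool-delta [-0.0004 -0.0003  0.0007] az None tiltfix(tool) [-0.0004 -0.001   0.    ] w 0.0567
t 14.35 pos [0.4383 0.2448 0.1209] yaw 1.0079 tool-delta [-0.0004  0.0002  0.0999] az -0.006096283310854433 tiltfix(tool) [-0.0004 -0.001   0.    ] w 0.0567
```

View pics/w5.png

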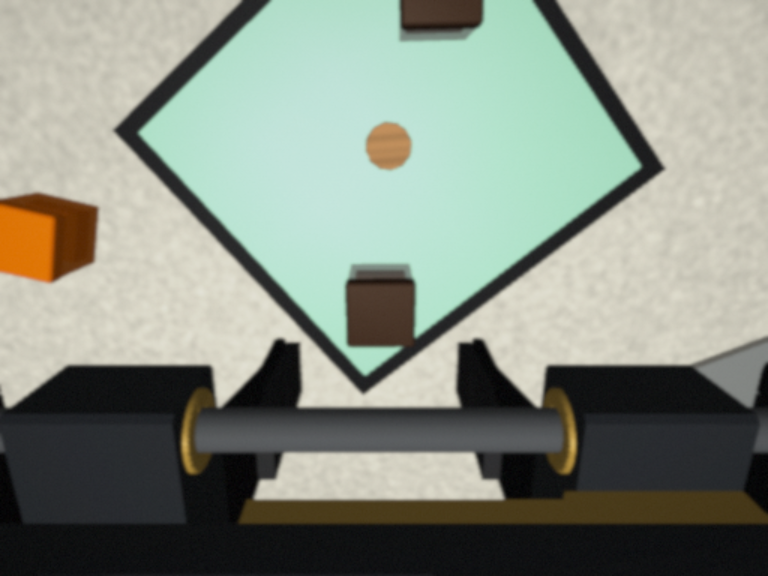

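The wrist view shows tub B's lid centred between the fingers at (254,209) full-frame and square to them; the cork is clear at (258,97). I'll descend and grip.

>>> drive_tool(moves=[[[0.0015,0.001,0.03,0,0,-0.006,0.65],[0,0,0.03,0,0,0,0.65],[0,0,0.025,0,0,0,0.65],[0,0,0.015,0,0,0,0.65],[0,0,0,0,0,0,0.3],[0,0,0,0,0,0,0.3],[0,0,0,0,0,0,0.3],[0,0,0,0,0,0,0.3]]], squeeze=20)

```text
time: 15.15
ee_pos: [0.4402, 0.2456, 0.0209]
eef_rot: [0.874, 0.485, 0.001, -0.0]
ft_force: [-1.0, -1.2, 6.5]
width: 0.0357
grip_force: 20.0
```

>>> drive_tool(moves=[[[0,0,0,0,0,0,0.3],[0,0,-0.03,0,0,0,0.3],[0,0,-0.04,0,0,0,0.3],[0,0,-0.04,0,0,0,0.3],[0,0,-0.04,0,0,0,0.3],[0,0,-0.04,0,0,0,0.3],[0,0,-0.04,0,0,0,0.3],[0,0,0,0,0,0,0.3]]])

```text
time: 15.95
ee_pos: [0.4411, 0.2467, 0.2547]
eef_rot: [0.874, 0.486, 0.003, 0.0]
ft_force: [0.3, 0.0, -0.8]
width: 0.0361
grip_force: 20.0
```

```bash
python3 - <<'E'
from h import *
p=case2w(-.056,-.045,-.15);print(p,r.read_state()["joint_positions"].round(2));delta([*p,.25],-.15)
E
```

```text
[ 0.49010676 -0.06986281] [ 0.53  0.22 -1.26  1.68  0.21  1.39 -1.31]
t 15.95 pos [0.4411 0.2467 0.2547] yaw 1.014 tool-delta [-0.2429  0.2089  0.0041] az 1.1639617871030008 tiltfix(tool) [ 0.0036 -0.0056 -0.    ] w 0.0361
```

>>> drive_tool(moves=[[[-0.0304,0.0261,-0.003,0,0,0,0.3],[-0.0304,0.0261,-0.003,0,0,0,0.3],[-0.0304,0.0261,-0.003,0,0,0,0.3],[-0.0304,0.0261,0,0,0,0,0.3],[-0.0304,0.0261,0,0,0,0,0.3],[-0.0304,0.0261,0,0,0,0,0.3],[-0.0304,0.0261,0,0,0,0,0.3],[-0.0304,0.0261,0,0,0,0,0.3],[0,0,0,0,0,0,0.3]]])

```text
time: 16.85
ee_pos: [0.4879, -0.078, 0.2573]
eef_rot: [0.876, 0.482, -0.001, -0.001]
ft_force: [-0.6, -0.1, -0.6]
width: 0.0356
grip_force: 20.0
```

>>> drive_tool(moves=[[[0,0,0,0,0,0.1455,0.3],[0,0,0,0,0,0.1455,0.3],[0,0,0,0,0,0.1455,0.3],[0,0,0,0,0,0.1455,0.3],[0,0,0,0,0,0.1455,0.3],[0,0,0,0,0,0.1455,0.3],[0,0,0,0,0,0.1455,0.3],[0,0,0,0,0,0.1455,0.3],[0,0,0,0,0,0,0.3]]])

```text
time: 17.75
ee_pos: [0.488, -0.0713, 0.258]
eef_rot: [0.997, -0.076, -0.001, -0.0]
ft_force: [0.7, 1.0, -1.2]
width: 0.0356
grip_force: 20.0
```

```bash
python3 - <<'E'
from h import *
p=case2w(-.056,-.045,-.15);print(p,r.read_state()["joint_positions"].round(2));delta([*p,.23],-.15)
s=r.read_state();im=r.camera("wrist");cv2.imwrite("pics/w6.png",cv2.resize(im[:,:,::-1],None,fx=1.5,fy=1.5))
for c in [(-.1,-.125),(-.1,.125),(-.01,-.125),(-.01,.125)]:print(c,(proj("wrist",np.append(case2w(*c,-.15),.208),s)*1.5).round())
E
```

```text
[ 0.49010676 -0.06986281] [ 0.99  0.11 -0.99  1.7   0.09  1.38 -1.73]
t 17.75 pos [ 0.488  -0.0713  0.258 ] yaw -0.1521 tool-delta [ 0.0019 -0.0017  0.028 ] az -0.0021109087014838657 tiltfix(tool) [-0.0003  0.0015  0.    ] w 0.0356
(-0.1, -0.125) [539. 396.]
(-0.1, 0.125) [ 22. 397.]
(-0.01, -0.125) [559. 210.]
(-0.01, 0.125) [-23. 211.]
```

View pics/w6.png

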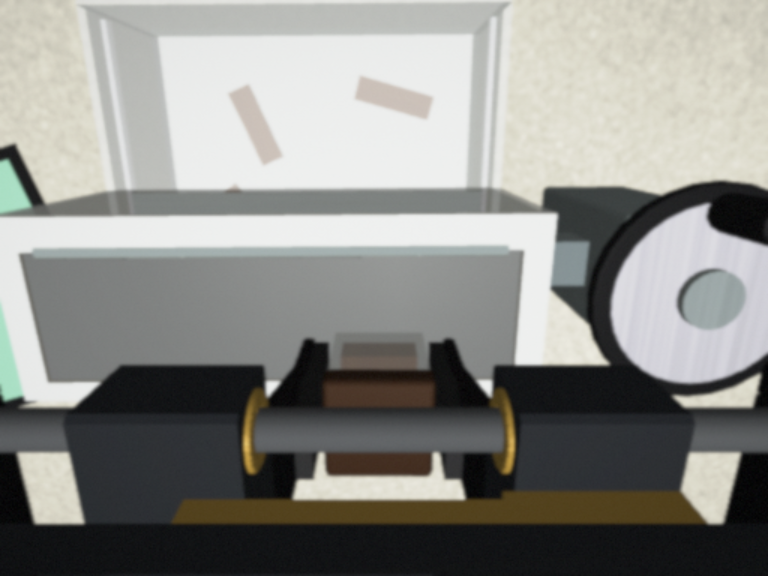

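The view matches the predicted case frame to within 2–3 mm: the roof corner is at (557,212) against a predicted (559,210). Tub B is above the flap's near side, and the chamber shows no shutter band, so the shutter is closed. I'll push the flap down with the tub.

>>> drive_tool(moves=[[[0.002,-0.0017,0,0,0,0,0.3],[0,0,0.025,0,0,0,0.3],[0,0,0.025,0,0,0,0.3],[0,0,0.02,0,0,0,0.3],[0,0,0.015,0,0,0,0.3],[0,0,0,0,0,0,0.3]]])

```text
time: 18.4
ee_pos: [0.4893, -0.0701, 0.1716]
eef_rot: [0.997, -0.074, -0.002, -0.001]
ft_force: [-0.6, -0.2, -1.7]
width: 0.0359
grip_force: 20.0
```

```bash
python3 - <<'E'
from h import *
p=case2w(-.056,-.045,-.15);delta([*p,.143],-.15);s=r.read_state();print(s["ft_force"].round(1),s["torque"].round(2))
E
```

```text
t 18.4 pos [ 0.4893 -0.0701  0.1716] yaw -0.1483 tool-delta [ 0.0009 -0.0003  0.0286] az 0.0017035276379276654 tiltfix(tool) [-0.0012  0.0042  0.    ] w 0.0359
[-0.6 -0.2 -1.7] [0.09 0.21 0.07]
```

>>> drive_tool(moves=[[[0.001,0,0.015,0,0.004,0,0.3],[0,0,0.0135,0,0,0,0.3],[0,0,0,0,0,0,0.3],[0,0,0,0,0,0,0.3]]])

```text
time: 18.8
ee_pos: [0.4913, -0.0704, 0.145]
eef_rot: [0.997, -0.075, 0.001, -0.0]
ft_force: [-0.8, 0.5, -0.9]
width: 0.0361
grip_force: 20.6
```

```bash
python3 - <<'E'
from h import *
p=case2w(-.056,-.045,-.15);delta([*p,.143],-.15);s=r.read_state();print(s["ft_force"].round(1),s["torque"].round(2))
im=r.camera("scene");cv2.imwrite("pics/s4.png",cv2.resize(im[100:260,170:320,::-1],None,fx=4,fy=4,interpolation=cv2.INTER_CUBIC)[:600])
E
```

```text
t 18.8 pos [ 0.4913 -0.0704  0.145 ] yaw -0.1497 tool-delta [-0.0012 -0.0004  0.002 ] az 0.00030825070467066507 tiltfix(tool) [-0.0007 -0.0022 -0.    ] w 0.0361
[-0.8  0.5 -0.9] [ 0.1   0.32 -0.  ]
```

View pics/s4.png

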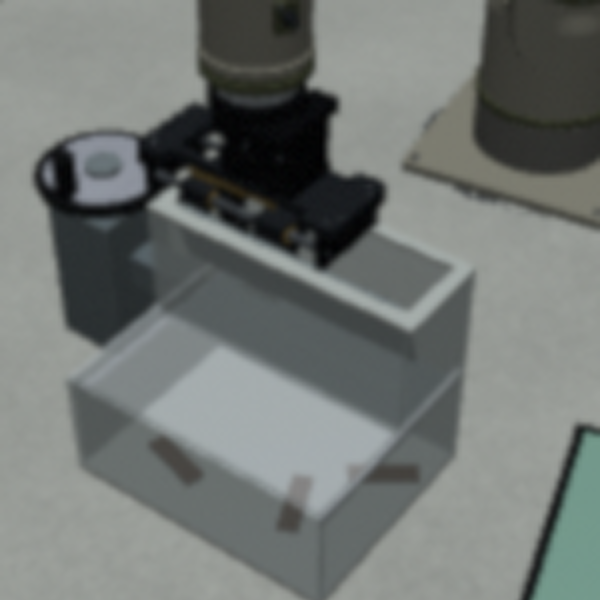

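The scene crop shows the gripper just above the roof with the flap pushed in, and nothing jammed. I'll lower 2 mm, release and withdraw.

>>> drive_tool(moves=[[[-0.001,0,0.002,0,0,0,0.3],[0,0,0,0,0,0,0.6],[0,0,0,0,0,0,0.6],[0,0,0,0,0,0,0.6],[0,0,0,0,0,0,0.6],[0,0,0,0,0,0,0.6],[0,0,0,0,0,0,0.6]]])

```text
time: 19.55
ee_pos: [0.4904, -0.0704, 0.1429]
eef_rot: [0.997, -0.075, 0.001, -0.0]
ft_force: [-1.7, -0.7, -0.1]
width: 0.0523
grip_force: 0.4
```

>>> drive_tool(moves=[[[0,0,-0.015,0,0,0,0.6],[0,0,-0.015,0,0,0,0.6],[0,0,-0.015,0,0,0,0.6],[0,0,-0.02,0,0,0,0.6],[0,0,-0.03,0,0,0,0.6],[0,0,-0.04,0,0,0,0.6],[0,0,0,0,0,0,0.6]]])

```text
time: 20.25
ee_pos: [0.4926, -0.07, 0.284]
eef_rot: [0.997, -0.075, 0.006, 0.001]
ft_force: [1.0, -0.4, -0.5]
width: 0.052
grip_force: 0.0
```

```bash
python3 - <<'E'
from h import *
delta([.44,.16,.35],.5);s=r.read_state();print(s["ft_force"].round(1))
im=r.camera("scene");cv2.imwrite("pics/s5.png",im[:,:,::-1])
s=r.read_state();im=r.camera("wrist");cv2.imwrite("pics/w7.png",cv2.resize(im[:,:,::-1],None,fx=1.5,fy=1.5))
E
```

```text
t 20.25 pos [ 0.4926 -0.07    0.284 ] yaw -0.1498 tool-delta [-0.0855 -0.2195 -0.0672] az -0.64983116004365 tiltfix(tool) [ 0.0008 -0.0116  0.    ] w 0.052
[ 1.  -0.4 -0.5]
```

View pics/w7.png

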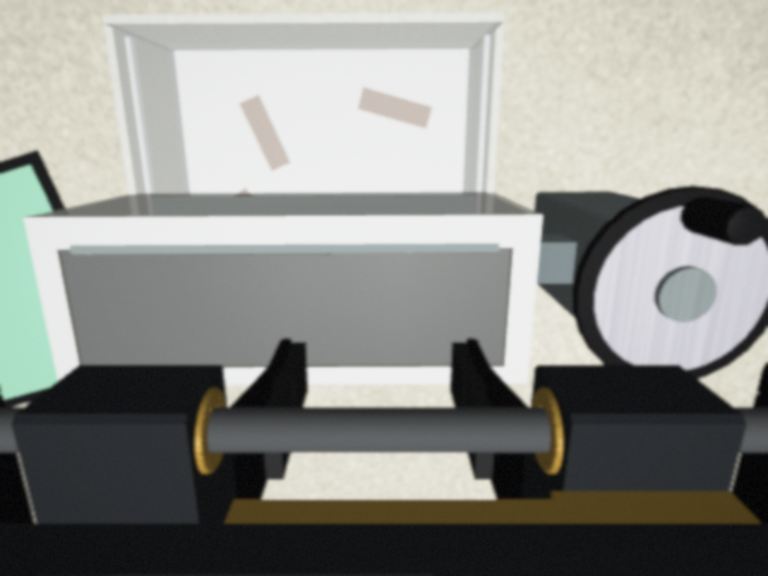

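Tub B is gone from the gripper, and the flap lies shut in its slot (flush grey, rows 250–365 of this view). Next is tub A; I'll look again first in case it was knocked.

>>> drive_tool(moves=[[[-0.004,-0.038,-0.0016,0,-0.0116,0,0.6],[-0.004,-0.038,-0.0016,0,0,0,0.6],[-0.004,-0.038,-0.0016,0,0,0,0.6],[-0.004,-0.038,-0.0016,0,0,0,0.6],[-0.004,-0.038,-0.0016,0,0,0,0.65],[-0.004,-0.038,-0.0016,0,0,0,0.65],[-0.004,-0.038,-0.0016,0,0,0,0.65],[-0.004,-0.038,-0.0016,0,0,0,0.65],[-0.004,-0.038,-0.0016,0,0,0,0.65],[-0.004,-0.038,-0.0016,0,0,0,0.65]]])

```text
time: 21.35
ee_pos: [0.5074, 0.3124, 0.2932]
eef_rot: [0.997, -0.075, -0.005, -0.0]
ft_force: [1.0, -0.7, 0.3]
width: 0.0567
grip_force: 0.0
```

>>> drive_tool(moves=[[[0,0,0,0,0,-0.146,0.65],[0,0,0,0,0,-0.146,0.65],[0,0,0,0,0,-0.146,0.65],[0,0,0,0,0,-0.146,0.65],[0,0,0,0,0,-0.146,0.65],[0,0,0,0,0,-0.146,0.65],[0,0,0,0,0,-0.146,0.65],[0,0,0,0,0,-0.146,0.65],[0,0,0,0,0,0,0.65]]])

```text
time: 22.25
ee_pos: [0.5073, 0.3111, 0.2936]
eef_rot: [0.873, 0.488, -0.004, -0.003]
ft_force: [0.8, 0.2, 0.6]
width: 0.0569
grip_force: 0.0
```

```bash
python3 - <<'E'
from h import *
s,im=lids("w8");delta([.540,.358,.12],1.02);print(s["joint_positions"].round(2))
E
```

```text
lid px [258. 114.] world mm [536.2 352. ] size [32.1 32.7] ang 58.6
t 22.3 pos [0.5073 0.3112 0.2937] yaw 1.015 tool-delta [-0.0001  0.      0.0001] az None tiltfix(tool) [-0.0093  0.0036 -0.    ] w 0.0563
t 22.3 pos [0.5073 0.3112 0.2937] yaw 1.015 tool-delta [0.0577 0.0047 0.1734] az -0.004994588854748683 tiltfix(tool) [-0.0093  0.0036 -0.    ] w 0.0563
[ 0.26  0.53 -1.28  1.38  0.5   1.6  -1.51]
```

>>> drive_tool(moves=[[[0,0,0,-0.009,0.0036,-0.008,0.65],[0.02,0.0011,0.035,0,0,0,0.65],[0.02,0.0011,0.035,0,0,0,0.65],[0.02,0.0012,0.035,0,0,0,0.65],[0,0,0.035,0,0,0,0.65],[0,0,0.0337,0,0,0,0.65],[0,0,0,0,0,0,0.65],[0,0,0,0,0,0,0.65]]])

```text
time: 23.1
ee_pos: [0.5416, 0.361, 0.1215]
eef_rot: [0.872, 0.49, 0.0, 0.0]
ft_force: [0.2, 1.0, 0.4]
width: 0.0565
grip_force: 0.0
```

```bash
python3 - <<'E'
from h import *
s,im=lids("w9");delta([.5414,.3605,.021],1.023)
# green/brown top face: brightest part of the lid
E
```

```text
lid px [376. 288.] world mm [586.7 241.2] size [58.2 18.6] ang 66.0
lid px [130. 288.] world mm [413.3 346.6] size [58.  18.6] ang 51.6
lid px [253. 209.] world mm [537.4 353.5] size [35.3 33.4] ang 58.8
t 23.15 pos [0.5421 0.3615 0.1227] yaw 1.0247 tool-delta [-0.0007 -0.0001  0.0011] az None tiltfix(tool) [ 0.0014 -0.0025  0.    ] w 0.0568
t 23.15 pos [0.5421 0.3615 0.1227] yaw 1.0247 tool-delta [-0.0014 -0.0002  0.1017] az 0.00165780364951984 tiltfix(tool) [ 0.0014 -0.0025  0.    ] w 0.0568
```

View pics/w9.png

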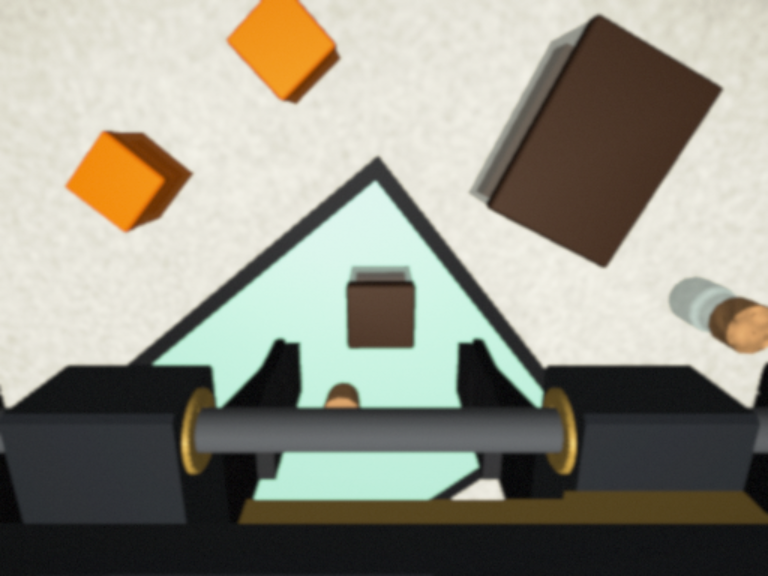

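Tub A's lid is centred at (253,210) full-frame, square to the fingers; the big tub, vial and cork are clear of the finger line. I'll grip it.

>>> drive_tool(moves=[[[0,0.001,0.03,0,0,0,0.65],[0,0,0.03,0,0,0,0.65],[0,0,0.025,0,0,0,0.65],[0,0,0.016,0,0,0,0.65],[0,0,0,0,0,0,0.3],[0,0,0,0,0,0,0.3],[0,0,0,0,0,0,0.3],[0,0,0,0,0,0,0.3],[0,0,0,0,0,0,0.3]]], squeeze=20)

```text
time: 24.05
ee_pos: [0.5433, 0.361, 0.0214]
eef_rot: [0.871, 0.491, 0.002, 0.0]
ft_force: [-0.7, -0.8, 6.5]
width: 0.0359
grip_force: 20.0
```

>>> drive_tool(moves=[[[0,0,-0.03,0,0,0,0.3],[0,0,-0.04,0,0,0,0.3],[0,0,-0.04,0,0,0,0.3],[0,0,-0.04,0,0,0,0.3],[0,0,-0.04,0,0,0,0.3],[0,0,-0.045,0,0,0,0.3],[0,0,0,0,0,0,0.3]]])

```text
time: 24.75
ee_pos: [0.543, 0.3625, 0.2616]
eef_rot: [0.871, 0.491, 0.005, -0.001]
ft_force: [-0.7, 0.9, -1.0]
width: 0.0359
grip_force: 20.0
```

```bash
python3 - <<'E'
from h import *
p=case2w(-.056,.045,-.15);print(p,r.read_state()["joint_positions"].round(2));delta([*p,.258],-.15)
E
```

```text
[0.50355619 0.01912658] [ 0.09  0.64 -1.2   1.28  0.59  1.58 -1.56]
t 24.75 pos [0.543  0.3625 0.2616] yaw 1.026 tool-delta [-0.3142  0.1442  0.0013] az 1.1759805990497498 tiltfix(tool) [ 0.0035 -0.0089  0.    ] w 0.0359
```

>>> drive_tool(moves=[[[-0.0349,0.016,0,0.0035,-0.009,0,0.3],[-0.0349,0.016,0,0,0,0,0.3],[-0.0349,0.016,0,0,0,0,0.3],[-0.0349,0.016,0,0,0,0,0.3],[-0.0349,0.016,0,0,0,0,0.3],[-0.0349,0.016,0,0,0,0,0.3],[-0.0349,0.016,0,0,0,0,0.3],[-0.0349,0.016,0,0,0,0,0.3],[-0.0349,0.016,0,0,0,0,0.3],[0,0,0,0,0,0,0.3]]])

```text
time: 25.75
ee_pos: [0.5026, 0.0105, 0.2562]
eef_rot: [0.874, 0.487, -0.005, 0.002]
ft_force: [1.1, -0.1, -1.1]
width: 0.0355
grip_force: 20.0
```

>>> drive_tool(moves=[[[0,0,0,0,0,0.147,0.3],[0,0,0,0,0,0.147,0.3],[0,0,0,0,0,0.147,0.3],[0,0,0,0,0,0.147,0.3],[0,0,0,0,0,0.147,0.3],[0,0,0,0,0,0.147,0.3],[0,0,0,0,0,0.147,0.3],[0,0,0,0,0,0.147,0.3],[0,0,0,0,0,0,0.3],[0,0,0,0,0,0,0.3]]])

```text
time: 26.75
ee_pos: [0.5026, 0.0176, 0.2566]
eef_rot: [0.997, -0.073, -0.003, 0.003]
ft_force: [-0.5, -0.2, -0.8]
width: 0.0357
grip_force: 20.0
```

```bash
python3 - <<'E'
from h import *
p=case2w(-.056,.045,-.15);print(p,r.read_state()["joint_positions"].round(2));delta([*p,.143],-.15)
E
```

```text
[0.50355619 0.01912658] [ 0.94  0.2  -1.18  1.67  0.19  1.4  -1.98]
t 26.75 pos [0.5026 0.0176 0.2566] yaw -0.1452 tool-delta [ 0.0014 -0.0025  0.1136] az 0.004838049478301215 tiltfix(tool) [ 0.007   0.0056 -0.    ] w 0.0357
```

>>> drive_tool(moves=[[[0.0008,-0.0018,0,0.007,0.0056,0.0048,0.3],[0,0,0.025,0,0,0,0.3],[0,0,0.025,0,0,0,0.3],[0,0,0.02,0,0,0,0.3],[0,0,0.015,0,0,0,0.3],[0,0,0,0,0,0,0.3]]])

```text
time: 27.35
ee_pos: [0.5026, 0.0187, 0.17]
eef_rot: [0.997, -0.077, -0.001, -0.0]
ft_force: [-0.5, -0.9, -1.0]
width: 0.036
grip_force: 20.0
```

```bash
python3 - <<'E'
from h import *
p=case2w(-.056,.045,-.15);delta([*p,.143],-.15);s=r.read_state();print(s["ft_force"].round(1),s["torque"].round(2))
E
```

```text
t 27.35 pos [0.5026 0.0187 0.17  ] yaw -0.1537 tool-delta [ 0.0009 -0.0005  0.027 ] az -0.003731121366202267 tiltfix(tool) [-0.0006  0.003   0.    ] w 0.036
[-0.5 -0.9 -1. ] [ 0.07  0.27 -0.01]
```

>>> drive_tool(moves=[[[0.0005,0,0.015,0,0.003,0,0.3],[0,0,0.012,0,0,0,0.3],[0,0,0,0,0,0,0.3],[0,0,0,0,0,0,0.6],[0,0,0,0,0,0,0.6],[0,0,0,0,0,0,0.6],[0,0,0,0,0,0,0.6],[0,0,0,0,0,0,0.6],[0,0,0,0,0,0,0.6]]])

```text
time: 28.25
ee_pos: [0.5044, 0.0187, 0.1448]
eef_rot: [0.997, -0.077, 0.002, -0.0]
ft_force: [-1.4, 0.8, 0.7]
width: 0.0521
grip_force: 0.4
```

>>> drive_tool(moves=[[[0,0,-0.015,0,0,0,0.6],[0,0,-0.015,0,0,0,0.6],[0,0,-0.015,0,0,0,0.6],[0,0,-0.02,0,0,0,0.6],[0,0,-0.03,0,0,0,0.6],[0,0,-0.04,0,0,0,0.6],[0,0,0,0,0,0,0.6]]])

```text
time: 28.95
ee_pos: [0.5062, 0.0196, 0.2855]
eef_rot: [0.997, -0.077, 0.006, 0.0]
ft_force: [1.1, 1.2, 0.3]
width: 0.052
grip_force: 0.0
```

```bash
python3 - <<'E'
from h import *
delta([.5024,-.2545,.30],-.15)
s=r.read_state();im=r.camera("wrist");cv2.imwrite("pics/w10.png",cv2.resize(im[:,:,::-1],None,fx=1.5,fy=1.5))
print("knob",[(np.round(d["at"]).tolist(),round(d["conf"],2),np.round(ray("wrist",d["at"],.2,s),4)) for d in r.place_of("wrist","wheel_knob")][:2])
E
```

```text
t 28.95 pos [0.5062 0.0196 0.2855] yaw -0.1547 tool-delta [ 0.0386  0.2714 -0.0143] az -0.004709571279230024 tiltfix(tool) [-0.0008 -0.0111 -0.    ] w 0.052
knob []
```

View pics/w10.png

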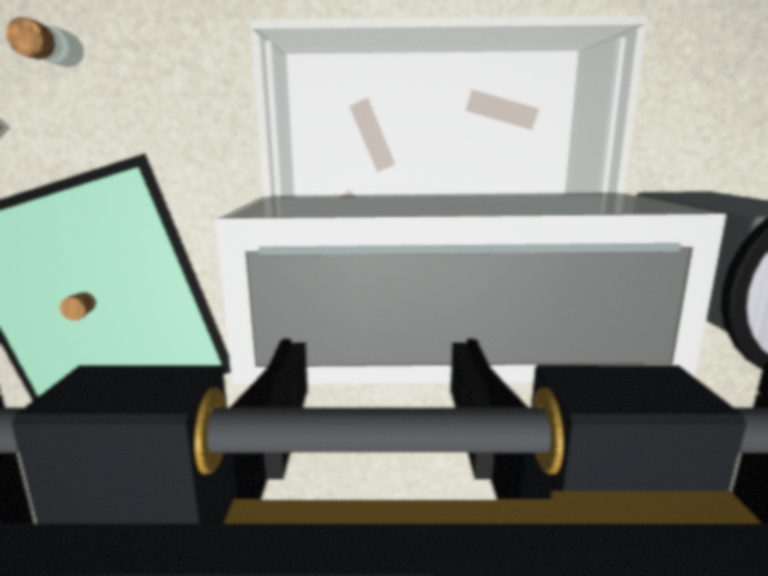

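Tub A is in the lock and the flap is shut again; the board holds only the cork. Now back to the wheel.

>>> drive_tool(moves=[[[-0.0028,0.0358,-0.0056,0,-0.011,-0.005,0.5],[-0.0028,0.0358,-0.0056,0,0,0,0.5],[-0.0028,0.0358,-0.0056,0,0,0,0.5],[-0.0028,0.0358,-0.0056,0,0,0,0.5],[-0.0028,0.0358,-0.0056,0,0,0,0.5],[-0.0028,0.0358,-0.0056,0,0,0,0.5],[-0.0028,0.0358,-0.0056,0,0,0,0.5],[-0.0028,0.0358,-0.0056,0,0,0,0.5],[0,0,0,0,0,0,0.5],[0,0,0,0,0,0,0.5]]])

```text
time: 30.05
ee_pos: [0.4387, -0.2613, 0.3239]
eef_rot: [0.997, -0.076, -0.004, -0.001]
ft_force: [-0.0, 0.3, 0.5]
width: 0.0434
grip_force: 0.0
```

```bash
python3 - <<'E'
from h import *
s=r.read_state();im=r.camera("wrist");cv2.imwrite("pics/w11.png",cv2.resize(im[:,:,::-1],None,fx=1.5,fy=1.5))
for q,h in[("wheel_axis",.175),("wheel_knob",.2)]:
    print(q,[(np.round(d["at"],1).tolist(),round(d["conf"],2),np.round(ray("wrist",d["at"],h,s),4)) for d in r.place_of("wrist",q)][:2])
m=(im.max(2)<45).astype(np.uint8)
for c in cv2.findContours(m,cv2.RETR_CCOMP,cv2.CHAIN_APPROX_NONE)[0]:
    if 150<cv2.contourArea(c)<20000 :print(cv2.boundingRect(c),cv2.contourArea(c))
delta([.503,-.2545,.184],-.15)
k=[.4600+.045*np.cos(-.29),-.2423+.045*np.sin(-.29),.2];print(k,proj("wrist",k,s))
E
```

```text
wheel_axis [([233.0, 155.9], 0.97, array([ 0.458 , -0.2462,  0.175 ]))]
wheel_knob [([222.0, 111.6], 0.7, array([ 0.5019, -0.2456,  0.2   ]))]
(0, 302, 512, 82) 18975.0
(0, 245, 189, 88) 5032.0
(317, 243, 195, 90) 5134.0
(294, 227, 52, 48) 1259.0
(159, 227, 59, 48) 1251.5
(169, 103, 89, 107) 425.5
(214, 96, 22, 24) 186.5
t 30.2 pos [ 0.4394 -0.2596  0.3243] yaw -0.1478 tool-delta [ 0.0633 -0.0144  0.1398] az 0.0021518619801433325 tiltfix(tool) [-0.0005  0.0085 -0.    ] w 0.0438
[np.float64(0.5031209743980714), np.float64(-0.2551678501297176), 0.2] [232.92058112 108.41347826]
```

```bash
python3 - <<'E'
from h import *
s=r.read_state()
for a in(-.29,-.2,-.1,0,.1):
    k=[.46+.045*np.cos(a),-.2423+.045*np.sin(a)];print(a,[proj("wrist",[*k,z],s).round(1) for z in(.175,.2,.215)])
a=cv2.imread("pics/w11.png");cv2.imwrite("pics/w11z.png",cv2.resize(a[105:330,210:450],None,fx=2.6,fy=2.6))
E
```

```text
-0.29 [array([236.5, 107.1]), array([235.2, 108.9]), array([234.2, 110.2])]
-0.2 [array([232.1, 106.7]), array([230.4, 108.5]), array([229.2, 109.7])]
-0.1 [array([227.2, 106.6]), array([225.1, 108.4]), array([223.6, 109.7])]
0 [array([222.4, 107.1]), array([219.8, 109. ]), array([218. , 110.2])]
0.1 [array([217.6, 108.1]), array([214.6, 110. ]), array([212.6, 111.3])]
```

View pics/w11z.png

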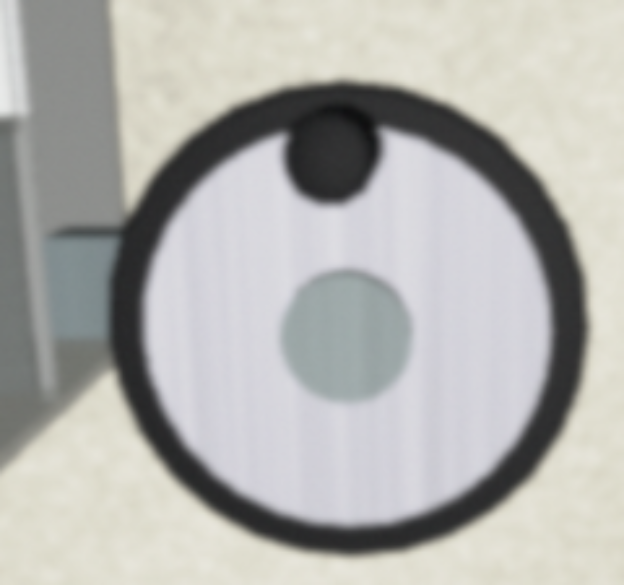

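The knob sits at (225,110) full-frame, i.e. world angle −0.12 rad. That agrees with extrapolating the stop force to zero, so the wheel stayed at the closed stop. I'll grip the knob and open anticlockwise.

>>> drive_tool(moves=[[[0.0209,-0.0072,0.02,0,0.0085,0.002,0.5],[0.0209,-0.0072,0.02,0,0,0,0.5],[0.021,-0.0071,0.02,0,0,0,0.5],[0,0,0.025,0,0,0,0.5],[0,0,0.025,0,0,0,0.5],[0,0,0.03,0,0,0,0.5],[0,0,0,0,0,0,0.5],[0,0,0,0,0,0,0.1],[0,0,0,0,0,0,0.1],[0,0,0,0,0,0,0.1]]], squeeze=15)

```text
time: 31.2
ee_pos: [0.505, -0.2494, 0.1859]
eef_rot: [0.997, -0.076, 0.001, 0.0]
ft_force: [0.7, 0.4, -0.4]
width: 0.0266
grip_force: 0.0
```

>>> drive_tool(moves=[[[0,0,0,0,0,0,0.1],[0,0,0,0,0,0,0.1]]])

```text
time: 31.4
ee_pos: [0.5049, -0.2491, 0.1854]
eef_rot: [0.997, -0.076, 0.001, 0.0]
ft_force: [-0.4, 1.5, 6.0]
width: 0.0195
grip_force: 15.0
```

```bash
python3 - <<'E'
from h import *
ang();s=r.read_state()
print("tilt");delta([.5047,-.2477,.184],-.15)
a=.03+2*np.pi/20*np.arange(21)
P=.045*np.c_[np.cos(a),-np.sin(a)]
print(np.round(np.diff(P,axis=0),4).tolist())
E
```

```text
t 31.4 rad 0.0454 a -0.151 atool 0.001 pos [ 0.5049 -0.2491  0.1854] F [-0.4  1.5  6. ] w 0.0195
tilt
t 31.4 pos [ 0.5049 -0.2491  0.1854] yaw -0.1519 tool-delta [-0.0004 -0.0014  0.0014] az -0.0019170659830549108 tiltfix(tool) [-0.0001 -0.0019 -0.    ] w 0.0195
[[-0.0026, -0.0138], [-0.0068, -0.0123], [-0.0102, -0.0097], [-0.0127, -0.006], [-0.014, -0.0018], [-0.0138, 0.0026], [-0.0123, 0.0068], [-0.0097, 0.0102], [-0.006, 0.0127], [-0.0018, 0.014], [0.0026, 0.0138], [0.0068, 0.0123], [0.0102, 0.0097], [0.0127, 0.006], [0.014, 0.0018], [0.0138, -0.0026], [0.0123, -0.0068], [0.0097, -0.0102], [0.006, -0.0127], [0.0018, -0.014]]
```

>>> drive_tool(moves=[[[-0.0026,-0.0138,0,0,0,0,0.1],[-0.0068,-0.0123,0,0,0,0,0.1],[-0.0102,-0.0097,0,0,0,0,0.1],[-0.0127,-0.006,0,0,0,0,0.1],[-0.014,-0.0018,0,0,0,0,0.1],[-0.0138,0.0026,0,0,0,0,0.1],[-0.0123,0.0068,0,0,0,0,0.1],[-0.0097,0.0102,0,0,0,0,0.1],[-0.006,0.0127,0,0,0,0,0.1],[-0.0018,0.014,0,0,0,0,0.1]]])

```text
time: 32.4
ee_pos: [0.4153, -0.2385, 0.1854]
eef_rot: [0.997, -0.076, 0.001, 0.001]
ft_force: [9.6, 0.7, 0.7]
width: 0.0198
grip_force: 15.0
```

>>> drive_tool(moves=[[[0.0026,0.0138,0,0,0,0,0.1],[0.0068,0.0123,0,0,0,0,0.1],[0.0102,0.0097,0,0,0,0,0.1],[0.0127,0.006,0,0,0,0,0.1],[0.014,0.0018,0,0,0,0,0.1],[0.0138,-0.0026,0,0,0,0,0.1],[0.0123,-0.0068,0,0,0,0,0.1],[0.0097,-0.0102,0,0,0,0,0.1],[0.006,-0.0127,0,0,0,0,0.1],[0.0018,-0.014,0,0,0,0,0.1]]])

```text
time: 33.4
ee_pos: [0.505, -0.2498, 0.1852]
eef_rot: [0.997, -0.076, 0.0, 0.0]
ft_force: [-5.5, -0.5, 10.9]
width: 0.0195
grip_force: 15.0
```

```bash
python3 - <<'E'
from h import *
ang();delta([.5047,-.2477,.184],-.15)
E
```

```text
t 33.4 rad 0.0456 a -0.164 atool -0.012 pos [ 0.505  -0.2498  0.1852] F [-5.5 -0.5 10.9] w 0.0195
t 33.4 pos [ 0.505  -0.2498  0.1852] yaw -0.1527 tool-delta [-0.0006 -0.002   0.0012] az -0.002719935802860979 tiltfix(tool) [ 0.0008 -0.0008 -0.    ] w 0.0195
```

Clean; the second revolution follows, then small steps to the stop.

>>> drive_tool(moves=[[[-0.003,-0.0148,0,0,0,0,0.1],[-0.0068,-0.0123,0,0,0,0,0.1],[-0.0102,-0.0097,0,0,0,0,0.1],[-0.0127,-0.006,0,0,0,0,0.1],[-0.014,-0.0018,0,0,0,0,0.1],[-0.0138,0.0026,0,0,0,0,0.1],[-0.0123,0.0068,0,0,0,0,0.1],[-0.0097,0.0102,0,0,0,0,0.1],[-0.006,0.0127,0,0,0,0,0.1],[-0.0018,0.014,0,0,0,0,0.1]]])

```text
time: 34.4
ee_pos: [0.4155, -0.2379, 0.1853]
eef_rot: [0.997, -0.076, 0.001, 0.001]
ft_force: [11.1, 0.1, 3.2]
width: 0.0191
grip_force: 15.0
```

>>> drive_tool(moves=[[[0.0026,0.0138,0,0,0,0,0.1],[0.0068,0.0123,0,0,0,0,0.1],[0.0102,0.0097,0,0,0,0,0.1],[0.0127,0.006,0,0,0,0,0.1],[0.014,0.0018,0,0,0,0,0.1],[0.0138,-0.0026,0,0,0,0,0.1],[0.0123,-0.0068,0,0,0,0,0.1],[0.0097,-0.0102,0,0,0,0,0.1],[0.006,-0.0127,0,0,0,0,0.1],[0.0018,-0.014,0,0,0,0,0.1]]])

```text
time: 35.4
ee_pos: [0.5051, -0.2491, 0.1852]
eef_rot: [0.997, -0.076, 0.001, 0.0]
ft_force: [-4.3, -0.8, 12.2]
width: 0.0196
grip_force: 15.0
```

>>> drive_tool(moves=[[[-0.0026,-0.0138,0,0,0,0,0.1],[-0.0068,-0.0123,0,0,0,0,0.1],[-0.0102,-0.0097,0,0,0,0,0.1]]])

```text
time: 35.7
ee_pos: [0.492, -0.2092, 0.1852]
eef_rot: [0.997, -0.075, 0.002, -0.0]
ft_force: [1.6, -0.8, 9.8]
width: 0.0193
grip_force: 15.0
```

```bash
python3 - <<'E'
from h import *
ang();delta([.5047,-.2477,.184],-.15)
a=r.read_state();d=a["ee_pos"][:2]-AX;a0=np.arctan2(d[1],d[0])-yaw(a)
P=.045*np.array([[np.cos(b),-np.sin(b)] for b in a0+np.pi/40*np.arange(14)])
print(np.round(np.diff(P,axis=0),4).tolist())
E
```

```text
t 35.7 rad 0.046 a 0.803 atool 0.954 pos [ 0.492  -0.2092  0.1852] F [ 1.6 -0.8  9.8] w 0.0193
t 35.7 pos [ 0.492  -0.2092  0.1852] yaw -0.151 tool-delta [0.0184 0.0361 0.0012] az -0.001037633042529379 tiltfix(tool) [-0.0009 -0.0037 -0.    ] w 0.0193
[[-0.003, -0.0019], [-0.0031, -0.0017], [-0.0032, -0.0014], [-0.0033, -0.0012], [-0.0034, -0.0009], [-0.0035, -0.0007], [-0.0035, -0.0004], [-0.0035, -0.0001], [-0.0035, 0.0002], [-0.0035, 0.0005], [-0.0035, 0.0007], [-0.0034, 0.001], [-0.0033, 0.0013]]
```

>>> drive_tool(moves=[[[-0.003,-0.0019,0,0,0,0,0.1],[-0.0031,-0.0017,0,0,0,0,0.1],[-0.0032,-0.0014,0,0,0,0,0.1],[-0.0033,-0.0012,0,0,0,0,0.1],[-0.0034,-0.0009,0,0,0,0,0.1]]])

```text
time: 36.2
ee_pos: [0.4769, -0.1997, 0.1852]
eef_rot: [0.997, -0.075, 0.001, -0.001]
ft_force: [2.4, 4.2, 8.3]
width: 0.0195
grip_force: 15.0
```

>>> drive_tool(moves=[[[-0.0035,-0.0007,0,0,0,0,0.1],[-0.0035,-0.0004,0,0,0,0,0.1],[-0.0035,-0.0001,0,0,0,0,0.1]]])

```text
time: 36.5
ee_pos: [0.4677, -0.1972, 0.1853]
eef_rot: [0.997, -0.075, 0.003, -0.0]
ft_force: [12.6, 1.1, 0.6]
width: 0.0197
grip_force: 15.0
```

```bash
python3 - <<'E'
from h import *
ang()
E
```

```text
t 36.5 rad 0.0457 a 1.401 atool 1.552 pos [ 0.4677 -0.1972  0.1853] F [12.6  1.1  0.6] w 0.0197
```

>>> drive_tool(moves=[[[-0.0035,0.0002,0,0,0,0,0.1],[-0.0025,0.0003,0,0,0,0,0.1],[0,0,0,0,0,0,0.1],[0,0,0,0,0,0,0.1]]])

```text
time: 36.9
ee_pos: [0.4631, -0.1966, 0.1855]
eef_rot: [0.997, -0.075, 0.004, -0.001]
ft_force: [18.7, 2.5, -3.1]
width: 0.0194
grip_force: 15.0
```

```bash
python3 - <<'E'
from h import *
ang();im=r.camera("scene");cv2.imwrite("pics/s6.png",cv2.resize(im[130:280,180:310,::-1],None,fx=4,fy=4,interpolation=cv2.INTER_CUBIC))
for c in("scene",):
  print([(np.round(d["at"]).tolist(),round(d["conf"],2),np.round(w2case(ray(c,d["at"],.006),-.15),3)) for d in r.place_of(c,"tub1")])
E
```

```text
t 36.9 rad 0.0458 a 1.502 atool 1.653 pos [ 0.4631 -0.1966  0.1855] F [18.7  2.5 -3.1] w 0.0194
[([394.0, 251.0], 0.78, array([-0.167,  0.487])), ([390.0, 278.0], 0.71, array([-0.066,  0.512])), ([373.0, 206.0], 0.64, array([-0.311,  0.36 ]))]
```

View pics/s6.png

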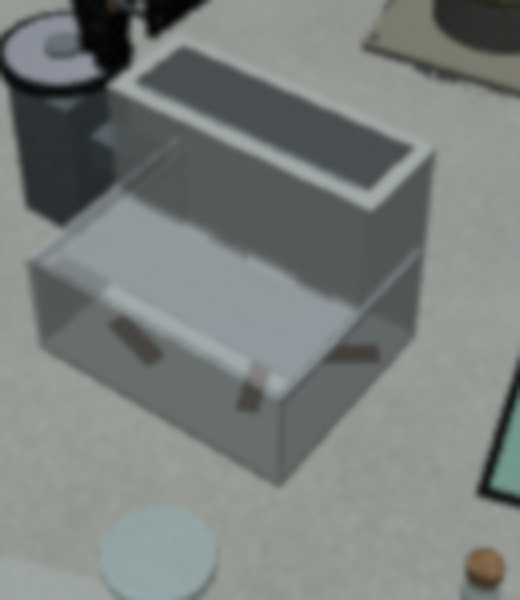

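The scene crop shows the shutter plate far out to the rear, with the force at 18.7 N against the open stop and the flap shut. I've used all my picture views, so I'll check numerically that the tubs have dropped.

```bash
python3 - <<'E'
from h import *
im=r.camera("scene").astype(int);o=cv2.imread("pics/s5.png")[:,:,::-1].astype(int);z=cv2.imread("pics/scene0.png")[:,:,::-1].astype(int)
P=lambda x,y,zz:proj("scene",[*case2w(x,y,-.15),zz]).round(0)
for n,y in(("B",-.045),("A",.045)):
    print(n,"lock bottom/top",P(-.066,y,.094),P(-.066,y,.136),"chamber floor bottom/top",P(-.04,y,.006),P(-.04,y,.048))
print("rear wall foot of tower z.104",P(-.01,-.12,.104),P(-.01,.12,.104),"shutter rear edge now",P(.065,-.1,.094),P(.065,.1,.094))
def show(name,a):
    print(name);sub=a[158:236:2,190:290:2]
    for q in sub:print("".join("%4d"%v for v in q[::2]))
show("now",im.sum(2)//3);show("s5 (B in lock)",o.sum(2)//3)
E
```

```text
B lock bottom/top [237. 179.] [237. 169.] chamber floor bottom/top [233. 202.] [233. 193.]
A lock bottom/top [259. 190.] [260. 180.] chamber floor bottom/top [254. 213.] [254. 204.]
rear wall foot of tower z.104 [209. 177.] [269. 207.] shutter rear edge now [199. 194.] [249. 221.]
now
  48  49  44  43  48  75  85  91 145 163 118  81  78  77  78  78  78  78  89 148 160 153 152 152 151
  47  47  43  43  63  76  85  85  87 135 161 122  82  77  77  77  77  77  78  85 147 161 152 151 149
  48  47  43  45  93  79  84  85  85  88 135 161 130  84  78  78  77  77  78  78  81 134 161 153 151
  47  47  44  55  93  80  81  84  90  87  88 135 165 134  84  78  78  78  77  78  78  79 133 161 154
  46  48  44  45  66  80  80  80  96  88  87  89 134 164 135  86  78  78  77  77  78  78  79 118 163
  47  46  44  44  48  76  79  91  86  84  89  89  88 123 162 136  89  78  77  77  77  78  78 133 151
  47  46  45  44  47  74  79  86  87  85  88  88  88  88 117 163 143  90  78  78  77  77  91 165 100
  46  47  45  42  46  74  92  80  83  86  88  88  88  88  88 116 164 147  95  78  77  78 151 152  85
  47  
[... 6378 characters left out ...]
55 139 105 108 108 107 107 108 108 108 114 146 141 134 170 163 103 103 103 102 101 151 154 152
 154 154 156 135 106 108 108 108 109 108 108 109 118 119 139 170 140 100 103 103 103 122 155 153 154
 152 156 154 153 121 107 108 108 108 108 108 109 108  82 137 162 101 103 102 103 100 149 154 154 154
 152 153 152 154 152 110 107 108 108 108 108 109 107  69 120 133  98 103 103 103 109 150 152 153 151
 150 153 154 154 156 151 107 108 109 108 108 109 104  69 106  96 103 103 103 102 144 152 147 151 152
 153 155 155 154 156 156 148 106 108 108 108 109 104  78 108  95 103 102 103 106 150 155 150 151 151
 155 154 153 153 156 156 154 144 104 109 109 108 108 106 108  95 103 103 103 140 151 154 149 149 151
```

Numerically, tub B's dark lid (about 65 grey at columns 232–242 in the earlier frame) is gone from the lock. The whole lock is now a uniform 88, so both tubs dropped. Now I'll wind clockwise to close.

```bash
python3 - <<'E'
import numpy as np
a=1.36-2*np.pi/20*np.arange(21);P=.045*np.c_[np.cos(a),-np.sin(a)];print(np.round(np.diff(P,axis=0),4).tolist())
a=1.36-2*np.pi/20*3-np.pi/40*np.arange(12);P=.045*np.c_[np.cos(a),-np.sin(a)];print(np.round(np.diff(P,axis=0),4).tolist())
E
```

```text
[[0.0131, 0.0051], [0.0109, 0.0089], [0.0077, 0.0118], [0.0036, 0.0136], [-0.0008, 0.0141], [-0.0051, 0.0131], [-0.0089, 0.0109], [-0.0118, 0.0077], [-0.0136, 0.0036], [-0.0141, -0.0008], [-0.0131, -0.0051], [-0.0109, -0.0089], [-0.0077, -0.0118], [-0.0036, -0.0136], [0.0008, -0.0141], [0.0051, -0.0131], [0.0089, -0.0109], [0.0118, -0.0077], [0.0136, -0.0036], [0.0141, 0.0008]]
[[0.0013, 0.0033], [0.001, 0.0034], [0.0008, 0.0034], [0.0005, 0.0035], [0.0002, 0.0035], [-0.0001, 0.0035], [-0.0003, 0.0035], [-0.0006, 0.0035], [-0.0009, 0.0034], [-0.0011, 0.0033], [-0.0014, 0.0032]]
```

>>> drive_tool(moves=[[[0.008,0.0005,0,0,0,0,0.1],[0.0073,0.0008,0,0,0,0,0.1]]])

```text
time: 37.25
ee_pos: [0.4759, -0.1996, 0.1852]
eef_rot: [0.997, -0.075, 0.001, -0.001]
ft_force: [0.0, 5.5, 11.3]
width: 0.0195
grip_force: 15.0
```

>>> drive_tool(moves=[[[0.0131,0.0051,0,0,0,0,0.1],[0.0109,0.0089,0,0,0,0,0.1],[0.0077,0.0118,0,0,0,0,0.1],[0.0036,0.0136,0,0,0,0,0.1],[-0.0008,0.0141,0,0,0,0,0.1],[-0.0051,0.0131,0,0,0,0,0.1],[-0.0089,0.0109,0,0,0,0,0.1],[-0.0118,0.0077,0,0,0,0,0.1],[-0.0136,0.0036,0,0,0,0,0.1],[-0.0141,-0.0008,0,0,0,0,0.1]]])

```text
time: 38.25
ee_pos: [0.4434, -0.2837, 0.1851]
eef_rot: [0.997, -0.075, 0.001, -0.001]
ft_force: [6.6, 11.8, 11.4]
width: 0.0197
grip_force: 15.0
```

>>> drive_tool(moves=[[[-0.0131,-0.0051,0,0,0,0,0.1],[-0.0109,-0.0089,0,0,0,0,0.1],[-0.0077,-0.0118,0,0,0,0,0.1],[-0.0036,-0.0136,0,0,0,0,0.1],[0.0008,-0.0141,0,0,0,0,0.1],[0.0051,-0.0131,0,0,0,0,0.1],[0.0089,-0.0109,0,0,0,0,0.1],[0.0118,-0.0077,0,0,0,0,0.1],[0.0136,-0.0036,0,0,0,0,0.1],[0.0141,0.0008,0,0,0,0,0.1]]])

```text
time: 39.25
ee_pos: [0.4755, -0.1993, 0.1851]
eef_rot: [0.997, -0.075, 0.0, -0.001]
ft_force: [-0.9, 2.0, 14.0]
width: 0.0196
grip_force: 15.0
```

```bash
python3 - <<'E'
from h import *
ang()
E
```

```text
t 39.25 rad 0.0457 a 1.226 atool 1.376 pos [ 0.4755 -0.1993  0.1851] F [-0.9  2.  14. ] w 0.0196
```

>>> drive_tool(moves=[[[0.0131,0.0051,0,0,0,0,0.1],[0.0109,0.0089,0,0,0,0,0.1],[0.0077,0.0118,0,0,0,0,0.1],[0.0036,0.0136,0,0,0,0,0.1],[-0.0008,0.0141,0,0,0,0,0.1],[-0.0051,0.0131,0,0,0,0,0.1],[-0.0089,0.0109,0,0,0,0,0.1],[-0.0118,0.0077,0,0,0,0,0.1],[-0.0136,0.0036,0,0,0,0,0.1],[-0.0141,-0.0008,0,0,0,0,0.1]]])

```text
time: 40.25
ee_pos: [0.4434, -0.2837, 0.1851]
eef_rot: [0.997, -0.075, 0.001, -0.001]
ft_force: [6.6, 11.1, 12.1]
width: 0.0197
grip_force: 15.0
```

>>> drive_tool(moves=[[[-0.0131,-0.0051,0,0,0,0,0.1],[-0.0109,-0.0089,0,0,0,0,0.1],[-0.0077,-0.0118,0,0,0,0,0.1],[-0.0036,-0.0136,0,0,0,0,0.1],[0.0008,-0.0141,0,0,0,0,0.1],[0.0051,-0.0131,0,0,0,0,0.1],[0.0089,-0.0109,0,0,0,0,0.1],[0.0118,-0.0077,0,0,0,0,0.1],[0.0136,-0.0036,0,0,0,0,0.1],[0.0141,0.0008,0,0,0,0,0.1]]])

```text
time: 41.25
ee_pos: [0.4755, -0.1993, 0.1851]
eef_rot: [0.997, -0.075, 0.0, -0.001]
ft_force: [-1.5, 1.8, 13.5]
width: 0.0196
grip_force: 15.0
```

>>> drive_tool(moves=[[[0.0131,0.0051,0,0,0,0,0.1],[0.0109,0.0089,0,0,0,0,0.1],[0.0077,0.0118,0,0,0,0,0.1]]])

```text
time: 41.55
ee_pos: [0.5035, -0.2306, 0.1851]
eef_rot: [0.997, -0.075, 0.001, -0.001]
ft_force: [-3.7, 0.4, 13.5]
width: 0.0196
grip_force: 15.0
```

>>> drive_tool(moves=[[[0.0013,0.0033,0,0,0,0,0.1],[0.001,0.0034,0,0,0,0,0.1],[0.0008,0.0034,0,0,0,0,0.1],[0.0005,0.0035,0,0,0,0,0.1]]])

```text
time: 41.95
ee_pos: [0.5046, -0.2454, 0.1852]
eef_rot: [0.997, -0.076, 0.001, -0.0]
ft_force: [2.5, 1.1, 9.6]
width: 0.0194
grip_force: 15.0
```

```bash
python3 - <<'E'
from h import *
ang()
E
```

```text
t 41.95 rad 0.0447 a -0.069 atool 0.083 pos [ 0.5046 -0.2454  0.1852] F [2.5 1.1 9.6] w 0.0194
```

>>> drive_tool(moves=[[[0.0002,0.0035,0,0,0,0,0.1],[-0.0001,0.0035,0,0,0,0,0.1],[-0.0003,0.0035,0,0,0,0,0.1]]])

```text
time: 42.25
ee_pos: [0.5031, -0.2534, 0.1852]
eef_rot: [0.997, -0.075, 0.001, -0.002]
ft_force: [3.5, 11.7, 9.7]
width: 0.0194
grip_force: 15.0
```

>>> drive_tool(moves=[[[-0.0006,0.0035,0,0,0,0,0.1],[-0.0005,0.002,0,0,0,0,0.1],[0,0,0,0,0,0,0.1],[0,0,0,0,0,0,0.1]]])

```text
time: 42.65
ee_pos: [0.5022, -0.2562, 0.1852]
eef_rot: [0.997, -0.074, 0.002, -0.003]
ft_force: [6.3, 15.4, 8.7]
width: 0.0194
grip_force: 15.0
```

```bash
python3 - <<'E'
from h import *
ang()
E
```

```text
t 42.65 rad 0.0444 a -0.318 atool -0.171 pos [ 0.5022 -0.2562  0.1852] F [ 6.3 15.4  8.7] w 0.0194
```

The force is at the closed stop again, at the same position as the first time. I'll release, rise and check.

>>> drive_tool(moves=[[[0.0006,-0.004,0,0,0,0,0.1],[0,0,0,0,0,0,0.1],[0,0,0,0,0,0,0.45],[0,0,0,0,0,0,0.45],[0,0,0,0,0,0,0.45],[0,0,0,0,0,0,0.45],[0,0,-0.035,0,0,0,0.45],[0,0,-0.035,0,0,0,0.45],[0,0,-0.035,0,0,0,0.45],[0,0,-0.035,0,0,0,0.45]]])

```text
time: 43.65
ee_pos: [0.4996, -0.2579, 0.3252]
eef_rot: [0.997, -0.077, -0.0, 0.0]
ft_force: [0.7, -1.3, -0.2]
width: 0.0394
grip_force: 0.0
```

>>> drive_tool(moves=[[[-0.022,0,0,0,0,0,0.45],[-0.022,0,0,0,0,0,0.45],[-0.022,0,0,0,0,0,0.45],[0,0,0,0,0,0,0.45],[0,0,0,0,0,0,0.45],[0,0,0,0,0,0,0.45]]])

```text
time: 44.25
ee_pos: [0.4354, -0.2474, 0.3242]
eef_rot: [0.997, -0.076, 0.0, -0.0]
ft_force: [-0.1, 0.6, -0.1]
width: 0.039
grip_force: 0.0
```

```bash
python3 - <<'E'
from h import *
s=r.read_state();im=r.camera("wrist");cv2.imwrite("pics/w12.png",im[:,:,::-1])
print("knob",[(np.round(d["at"],1).tolist(),round(d["conf"],2),np.round(ray("wrist",d["at"],.2,s),4)) for d in r.place_of("wrist","wheel_knob")][:2])
for a in(-.2,-.12,0):
    k=[.46+.045*np.cos(a),-.2423+.045*np.sin(a)];print(a,proj("wrist",[*k,.215],s).round(1))
x0,y0=proj("wrist",[.46+.045,-.2477,.215],s).astype(int)
sub=im.max(2)[y0-20:y0+21,x0-20:x0+21].copy();m=(sub<42);ys,xs=np.nonzero(m);print("dark centroid",xs.mean()+x0-20,ys.mean()+y0-20,m.sum())
n=r.camera("scene").astype(int);o=cv2.imread("pics/s5.png")[:,:,::-1].astype(int)
d=(np.abs(n-o).max(2)>12).astype(np.uint8)[100:300,170:330]
c,l,st,ce=cv2.connectedComponentsWithStats(d);print([(st[i].tolist(),n[100:300,170:330][l==i].mean().round(),o[100:300,170:330][l==i].mean().round()) for i in range(1,c) if st[i][4]>6])
print("tubs",[(np.round(d["at"]).tolist(),round(d["conf"],2)) for d in r.place_of("scene","tub1")])
E
```

```text
knob [([242.1, 150.0], 0.68, array([ 0.4646, -0.2435,  0.2   ])), ([238.5, 103.8], 0.59, array([ 0.5039, -0.2468,  0.2   ]))]
-0.2 [243.2 103.5]
-0.12 [238.7 103.5]
0 [232.  104.1]
dark centroid 240.11764705882354 96.45098039215686 102
[([26, 0, 74, 39, 1478], np.float64(147.0), np.float64(38.0)), ([119, 0, 4, 8, 22], np.float64(92.0), np.float64(124.0)), ([156, 0, 4, 12, 32], np.float64(88.0), np.float64(67.0)), ([134, 4, 4, 3, 10], np.float64(72.0), np.float64(59.0)), ([142, 4, 6, 5, 25], np.float64(56.0), np.float64(72.0)), ([61, 67, 13, 14, 128], np.float64(89.0), np.float64(71.0)), ([56, 91, 17, 15, 168], np.float64(136.0), np.float64(169.0)), ([77, 102, 17, 16, 181], np.float64(138.0), np.float64(169.0))]
tubs [([390.0, 278.0], 0.62), ([183.0, 143.0], 0.62), ([395.0, 250.0], 0.54), ([369.0, 206.0], 0.46)]
```

The knob is back at world angle −0.10 to −0.12, which is closed. Two new blobs sit on the chamber floor at (234,198) and (255,210), where the dropped tubs should be, and neither the shutter nor the flap differs from its closed view. I'll hand in.

```bash
python3 -c "
from bench import r
print(r.close_job())"
```

```text
the job is handed in; nothing more can be done
None
```

I handed the job in at about 44 s: both brown-lidded tubs are in the chamber, passed in through the flap with the shutter closed, and the shutter is wound closed again with the flap shut; the hand-in gave no verdict.

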